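# Sort the cast metal into the melt drawer

### The arm

A 6-joint arm with a two-finger parallel gripper is mounted at the origin on the work surface. World frame = base frame: x ahead of the robot, y to its left, z up, the work surface at z = 0. Lengths are in m, angles in rad, forces in N, time in s.
With the tool pointing down it reaches from about 0.225 to 0.875 m from the base axis. Payload 3.4 kg.
Tool frame: the origin (TCP) lies where the fingers leave the gripper's body, on its centre line; the fingertips stand 73 mm ahead of it and the grasp point (between the pads) lies 54 mm ahead of it (manip.pinch_z is the distance from the TCP to the grasp point, in m); z points along the fingers, y is the line along which they close (so a half turn about z gives the same grasp; the last joint's range is limited). The gripper opens to 85 mm and grips with 20 to 120 N. Pads are 22 mm wide; open, the fingers measure 114 mm over their backs; the gripper's body (76 mm by 85 mm) begins 54 mm behind the grasp point. The pads swing forward as they close: fully open they stand 13 mm farther back than shut.
Start: joints at [1.086, 0.276, 1.505, -0, 1.361, -0.121], TCP at [0.205, 0.537, 0.304] pointing down, gripper open.
Joint ranges: [-2.89, 2.89], [-0.75, 2.08], [0.22, 2.7], [-1.18, 4.32], [0.11, 2.71], [-2.7, 2.7]. Speed limits (rad/s): [2.57, 2.57, 3.14, 3.14, 3.14, 3.14].

### API

Orientations are given as a unit quaternion [w, x, y, z].
In Python, from rig import readout, imaging, manip gives the robot as it stands. The module is installed in compiled form; this text tells all that it offers.
- The arm moves only by the tool servo_tool, never from a script. Its argument "moves" is a list of rows, each an object with "dp": the shift along the tool's x, y, z in units of 0.2 m (1.0 is 0.2 m), a list of three; "delta_rot": the turn, a rotation vector about the tool's x, y, z in units of 0.1 rad (1.0 is 0.1 rad), a list of three; "fingers": the opening, from 0 (shut) to 1 (fully open). In form: [{"dp": [dx, dy, dz], "delta_rot": [wx, wy, wz], "fingers": fingers}, ...]. A call has 1 to 5 rows; each row shifts and turns the commanded pose from where the row before left it, along the tool's axes as they then stand; what a row does not reach is not made up. A row lasts 1/10 s, in which the tool goes at most 50 mm and 8.59 degrees, less where a joint would pass 70% of its speed; a pose out of reach is approached as far as the arm can. A call with a number of a shift or a turn outside -1 to 1 is refused whole. A call with a gripper value outside its range is refused whole. The fingers move at their own pace and stop on an object; "force" is the grip in N (left out, the last holds). Time passes only in rows, so rows that do not move let the fingers close. It gives the time, the measured TCP pose, the force, the opening and the grip force at its end, in the units of the state.
- readout.get_state(): the state, without advancing time (a new reading comes with each control period).
- imaging.get_image(name): name is "scene" or "top"; returns (picture, depth): 400x640x3 uint8, red, green, blue; 400x640 float32, m along the optical axis (not along the pixel's ray), 0 where there is no reading.
- imaging.calibration(name): a dict with "intrinsics" (3x3 intrinsics, pixels), "dist" ([k1, k2, p1, p2, k3] as OpenCV has them; the pictures are not rectified), "R" (3x3) and "t" (3): a world point X has camera coordinates R X + t. Camera axes: x right, y down, z forward; pixel columns grow to the right and rows downward; lengths in m; the calibration is good to about 2 mm. A picture is of the moment at which its call begins. calibration takes no time and is no camera call.
- manip.sign_off(): hands the job in; it is judged then, once.
The state is a dict: "clock": time; "qpos": joint angles; "qd": joint speeds; "effort": joint torques, N m; "position": TCP position; "ee_rot": TCP orientation; "contact_force": force on the tool from outside, world axes, zero at the start; "moment": the same for the moment, N m; "width": finger opening in m; "gripper_force": force on a finger pad.
Only numpy, scipy, OpenCV 4.12 (cv2) and the standard library are available. Lean on these libraries where they do the work, as an engineer would, in place of code of your own. Each camera call takes 0.05 s, during which the arm holds its last target. There are 200 camera calls.

### The job

Casting is done for the day: pull open the drawer of the walnut case, put every button and bar lying on the slate into the drawer tray of its own metal (silver, copper or brass, told by colour), and then push the drawer fully home. The trays stay in the drawer, and the tools and the dish around stay where they are.

Things in the scene. Friction and masses are not known exactly. Their poses are not given: they have to be found in the camera images.
- cabinet: dark walnut one-drawer case standing fixed on the bench, 220 deep x 314 wide x 80 mm high; origin at bench level under the middle of its front edge, x from the front to the back, so the drawer opens along its -x. Its place and yaw vary
- drawer (a joint): how far the drawer is out: 0 fully home, 0.150 m fully out (a stop). Needs about 2 N to slide, either way, and stays where it is left. Its front panel, 14 mm thick, stands wholly before the case's front edge and reaches from 8 to 72 mm above the bench. Any tray centre is 67 mm behind the case's front edge with the drawer home (hidden), 83 mm in front of it with the drawer fully out
- drawer_floor (a point): middle of the drawer's plywood floor, 20 mm above the bench, moving with the drawer. The three trays stand on this floor side by side across the drawer, 88 mm apart, in an order that varies; the tray floors are 22 mm and the tray rims 46 mm above the bench, the drawer's sides and back end 56 mm above the bench
- knob (a point): centre of the drawer's brass knob, which moves with the drawer: 24 mm across, 18 mm long along the cabinet's x, centred across the front panel, 42 mm above the bench and 38 mm below the case's top. Its outer end is 9 mm before this point; behind it a thin neck joins the panel, whose face is 21 mm behind this point
- slate: black slate soldering slab, 270 (x) x 300 (y) x 8 mm, fixed on the bench; origin at the centre of its underside. The metal lies on it at the start
- tray_silver: the silver tray: a loose open sheet-metal tray of silver colour, 126 (x) x 86 (y) x 26 mm high, walls and floor 2.5 mm; origin under the middle of its underside, x along its length (along the drawer's travel). It stays in the drawer, where it has 2 mm of play
- tray_copper: the copper tray: a loose open sheet-metal tray of copper colour, 126 (x) x 86 (y) x 26 mm high, walls and floor 2.5 mm; origin under the middle of its underside, x along its length (along the drawer's travel). It stays in the drawer, where it has 2 mm of play
- tray_brass: the brass tray: a loose open sheet-metal tray of brass colour, 126 (x) x 86 (y) x 26 mm high, walls and floor 2.5 mm; origin under the middle of its underside, x along its length (along the drawer's travel). It stays in the drawer, where it has 2 mm of play
- silver_button1: a cast silver button: a round silver-coloured slug 30 mm across and 15 mm tall with a 2 mm stub of sprue on top, about 100 g; origin at the centre of its flat underside. May be absent (None)
- silver_button2: a cast silver button: a round silver-coloured slug 30 mm across and 15 mm tall with a 2 mm stub of sprue on top, about 100 g; origin at the centre of its flat underside. May be absent (None)
- silver_bar: a small cast silver bar, silver-coloured, 46 (x) x 14 (y) x 12 mm high, about 78 g; origin under its middle, x along its length. May be absent (None)
- copper_button1: a cast copper button: a round copper-coloured slug 30 mm across and 15 mm tall with a 2 mm stub of sprue on top, about 88 g; origin at the centre of its flat underside. May be absent (None)
- copper_button2: a cast copper button: a round copper-coloured slug 30 mm across and 15 mm tall with a 2 mm stub of sprue on top, about 88 g; origin at the centre of its flat underside. May be absent (None)
- copper_bar: a small cast copper bar, copper-coloured, 46 (x) x 14 (y) x 12 mm high, about 66 g; origin under its middle, x along its length. May be absent (None)
- brass_button: a cast brass button: a round brass-coloured slug 30 mm across and 15 mm tall with a 2 mm stub of sprue on top, about 83 g; origin at the centre of its flat underside. May be absent (None)
- brass_bar: a small cast brass bar, brass-coloured, 46 (x) x 14 (y) x 12 mm high, about 63 g; origin under its middle, x along its length. May be absent (None)
- flux_dish: small white ceramic flux dish, 56 mm across and 22 mm high, on the near right corner of the slate; origin under its centre. To be left where it is.
- doming_block: brass doming cube, 52 mm, with round hollows, standing on the back of the cabinet; origin under its centre. To be left where it is.
- punch_tin: green tin 62 mm across and 85 mm high holding three steel doming punches (133 mm high in all), on the back of the cabinet; origin under its centre. To be left where it is.
- pliers: red-handled pliers, 145 x 50 mm, 14 mm thick, lying between the slate and the robot; origin below their rivet, x towards the jaws. To be left where it is.
- tweezers: steel tweezers, 165 mm long, lying to the left of the slate; origin below their middle. To be left where it is.
- mallet: mallet with a dark head, white faces and a wooden handle, 275 mm long, 38 mm high, lying beyond the slate; origin on the bench below the handle, x towards the head. To be left where it is.
Not all that is in view belongs to the job. What is shaped like the brass_bar but green is not meant.

How it is judged:
By the outcome, as a careful person would: the job done as asked, in the order asked, and still so for the second after the job is handed in, with the robot touching nothing.
Of silver_button1, silver_button2, silver_bar, copper_button1, copper_button2, copper_bar, brass_button, brass_bar only 6 to 8 are there at a start; the rules pass over those that are not, and their reading is None.
At some moment in a run one of silver_button1, silver_button2, silver_bar, copper_button1, copper_button2, copper_bar, brass_button, brass_bar may be knocked a few centimetres aside while the robot is not near it.
Once in a run the grip may slacken for a moment while it holds something.
It also fails if it takes over 210 s, if anything falls off the work surface, if the arm or the gripper's body presses on something with over 40 N, if the wrist force passes 120 N, or if a joint passes its speed limit or range.

## Working session

There is one attempt and no reset: what is moved stays moved. The work goes in short steps, Python scripts to look and compute and a tool call to move; the robot and the scene stay as the last step left them, time stands still between calls to the robot, and variables do not carry over. Pictures are saved under pics/ and viewed, at most 14 in all, crops included, and the job is handed in when it is done.

Besides the shell and the picture viewer there is one more tool, called after "Emit:" as name([rows], argument=value, ...), one row to a line, values as JSON. servo_tool: Moves the arm, as the interface text tells. Its arguments: {"type":"object","properties":{"moves":{"type":"array"},"force":{"type":"number"}},"required":["moves"]}

```bash
mkdir -p pics; cat > h.py <<'E'
import numpy as np, cv2
from rig import readout, imaging, manip
def cal(n):
    c=imaging.calibration(n); return [np.array(c[k],float) for k in("intrinsics","dist","R","t")]
def ray(n,uv):
    K,d,R,t=cal(n); p=cv2.undistortPoints(np.array(uv,float).reshape(-1,1,2),K,d).reshape(-1,2)
    return -R.T@t,(R.T@np.c_[p,np.ones(len(p))].T).T
def onplane(n,uv,z):
    o,d=ray(n,uv); return o+d*((z-o[2])/d[:,2])[:,None]
def proj(n,X):
    K,d,R,t=cal(n); return cv2.projectPoints(np.array(X,float).reshape(-1,3),cv2.Rodrigues(R)[0],t,K,d)[0].reshape(-1,2)
def snap(n,f=None):
    im,dp=imaging.get_image(n)
    if f: cv2.imwrite('pics/'+f,im[:,:,::-1])
    return im,dp
def cloud(n,dp):
    v,u=np.mgrid[:400,:640]; o,d=ray(n,np.c_[u.ravel(),v.ravel()]); return (o+d*dp.reshape(-1,1)).reshape(400,640,3)
E
python3 - <<'E'
from h import *
for n in("top","scene"):
    im,dp=snap(n,n+"0.png"); np.savez(n+"0.npz",im=im,dp=dp); K,d,R,t=cal(n); print(n,-R.T@t,R[2],K[0,0])
s=readout.get_state(); print({k:np.round(v,3) for k,v in s.items()},manip.pinch_z)
E
```

```text
top [0.36209201 0.08769404 1.2973951 ] [ 0.12477319 -0.00117355 -0.9921846 ] 453.80514518211265
scene [0.78755829 0.47686147 0.786668  ] [-0.31957007 -0.44230745 -0.83799707] 374.787238934438
{'clock': np.float64(0.1), 'qpos': array([ 1.086,  0.277,  1.506,  0.   ,  1.361, -0.121]), 'qd': array([ 0.001, -0.001, -0.005, -0.001,  0.   ,  0.001]), 'effort': array([ 0.000e+00, -4.177e+01, -2.464e+01, -0.000e+00,  6.000e-03,
        0.000e+00]), 'position': array([0.204, 0.537, 0.303]), 'ee_rot': array([-0.   ,  0.181,  0.984, -0.001]), 'contact_force': array([-0.048, -0.285, -0.257]), 'moment': array([-0.024, -0.044,  0.033]), 'gripper_force': np.float64(0.0), 'width': np.float64(0.086)} 0.0539
```

View pics/top0.png

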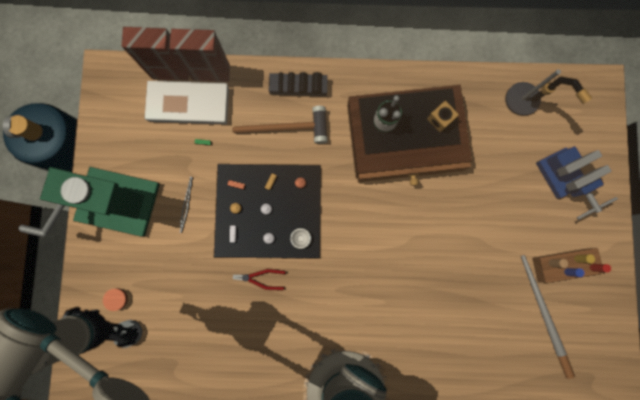

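View pics/scene0.png

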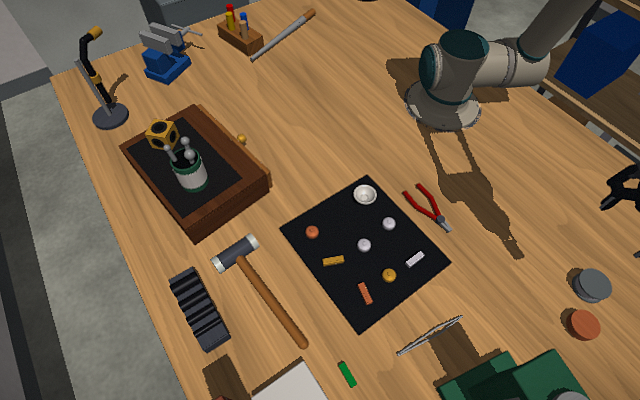

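The top view shows seven metal pieces on the slate:
- copper bar (236,184), brass bar (271,182) and copper button (300,183)
- brass button (235,208), silver buttons (266,209) and (268,238), and silver bar (233,233)

Things that could be mistaken for them:
- the green bar (202,142), which is a decoy off the slate
- the white dish (300,238)
- the copper disc (115,299), which is off the slate
- the brass cube on the case (443,115)
- the knob (415,181), which is the drawer's knob

I'll choose only pieces lying on the slate. Next I measure them and check a close crop.

```bash
cat >> h.py <<'E'
def find(n,im,zt=0.021,reg=None):
    """coloured blobs on the slate polygon reg (world xy) -> list"""
    hsv=cv2.cvtColor(im,cv2.COLOR_RGB2HSV); m=np.zeros(im.shape[:2],np.uint8)
    cv2.fillPoly(m,[proj(n,np.c_[reg,np.full(len(reg),.008)]).astype(np.int32)],255)
    g=((hsv[...,2]>75)&(m>0)).astype(np.uint8)
    k,l,st,ce=cv2.connectedComponentsWithStats(g,connectivity=4); out=[]
    for i in range(1,k):
        if st[i,4]<25: continue
        h=np.median(hsv[l==i],0)
        c=cv2.findContours((l==i).astype(np.uint8),0,2)[0][0].reshape(-1,2)
        P=onplane(n,c,zt)[:,:2].astype(np.float32); (cx,cy),(w,hh),a=cv2.minAreaRect(P)
        b=cv2.boxPoints(((cx,cy),(w,hh),a)); e=[b[1]-b[0],b[2]-b[1]]; e=max(e,key=np.linalg.norm)
        yaw=np.degrees(np.arctan2(e[1],e[0]))%180
        out.append((ce[i].round(0),np.round([cx,cy],4),np.round(sorted([w,hh]),3),round(yaw,1),h))
    return out
E
python3 - <<'E'
from h import *
T=np.load('top0.npz');S=np.load('scene0.npz')
im=T['im']; 
# slate
g=(cv2.cvtColor(im,cv2.COLOR_RGB2GRAY)<60).astype(np.uint8); g=cv2.morphologyEx(g,cv2.MORPH_CLOSE,np.ones((15,15)))
l=cv2.connectedComponents(g)[1]; i=l[195,250]
c=cv2.findContours((l==i).astype(np.uint8),0,2)[0][0].reshape(-1,2)
P=onplane("top",c,.008)[:,:2].astype(np.float32); r=cv2.minAreaRect(P); print("slate",r)
reg=cv2.boxPoints((r[0],(r[1][0]-.008,r[1][1]-.008),r[2])); np.save('reg.npy',reg)
for n,D in(("top",T),("scene",S)):
    for o in find(n,D['im'],reg=reg): print(n,*o)
# cabinet top from depth
for n,D in(("top",T),("scene",S)):
    X=cloud(n,D['dp']); m=(abs(X[...,2]-.08)<.008)&(D['dp']>0)&(X[...,1]<0.05)&(X[...,0]>.45)
    m=cv2.morphologyEx(m.astype(np.uint8),cv2.MORPH_OPEN,np.ones((3,3)))
    k,l,st,ce=cv2.connectedComponentsWithStats(m); i=1+np.argmax(st[1:,4])
    c=cv2.findContours((l==i).astype(np.uint8),0,2)[0][0].reshape(-1,2)
    P=onplane(n,c,.08)[:,:2].astype(np.float32); r=cv2.minAreaRect(P); print("cab",n,r,cv2.boxPoints(r).round(3).tolist())
    hsv=cv2.cvtColor(D['im'],cv2.COLOR_RGB2HSV)
    u0,v0=(415,181) if n=="top" else (242,140)
    w=hsv[v0-9:v0+9,u0-9:u0+9]; mm=(w[...,0]>14)&(w[...,0]<30)&(w[...,1]>120)&(w[...,2]>110)
    v,u=np.nonzero(mm); print("knob",u.mean()+u0-9,v.mean()+v0-9,len(u),onplane(n,[[u.mean()+u0-9,v.mean()+v0-9]],.05))
a=cv2.resize(T['im'][155:265,205:330],None,fx=4,fy=4,interpolation=2); b=cv2.resize(S['im'][170:340,275:455],(466,440),interpolation=2)
b=b[:, :]; a=cv2.resize(a,(400,352)); b=cv2.resize(b,(373,352)); cv2.imwrite('pics/c.png',np.hstack([a,b])[:,:,::-1])
E
```

```text
slate ((0.4461234211921692, 0.22811008989810944), (0.34995537996292114, 0.29451891779899597), 1.1611037254333496)
top [270. 181.] [0.5712 0.226 ] [0.019 0.051] 156.1 [ 18. 140. 140.]
top [300. 182.] [0.5711 0.1426] [0.029 0.031] 91.7 [  9. 142. 138.]
top [235. 184.] [0.5596 0.3245] [0.019 0.051] 77.6 [  9. 138. 150.]
top [235. 208.] [0.4926 0.3233] [0.031 0.031] 2.9 [ 18. 141. 137.]
top [265. 209.] [0.4924 0.2359] [0.031 0.031] 2.4 [ 14.  17. 151.]
top [232. 234.] [0.4193 0.3265] [0.017 0.048] 3.1 [ 14.   15.  172.5]
top [300. 238.] [0.4124 0.1343] [0.056 0.059] 91.7 [ 21.  32. 150.]
top [268. 238.] [0.411  0.2266] [0.031 0.031] 91.7 [ 13.  17. 149.]
top [266. 272.] [0.3172 0.2264] [0.079 0.283] 91.6 [ 16. 114. 153.]
scene [420. 208.] [0.3226 0.2286] [0.08  0.284] 91.3 [ 16. 135. 161.]
scene [365. 194.] [0.4083 0.1338] [0.055 0.056] 145.8 [ 17.  21. 184.]
scene [389. 223.] [0.4106 0.2284] [0.029 0.032] 55.6 [146.  10. 172.]
scene [312. 232.] [0.5718 0.1465] [0.028 0.031] 55.7 [ 10. 173. 164.]
scene [364. 245.] [0.4943 0.2391] [0.03 0.03] 145.6 [146.  11. 172.]
scene [415. 259.] [0.42
[... 315 characters left out ...]
22291195392608643, 0.31533491611480713), 8.105640411376953) [[0.5870000123977661, -0.017000000923871994], [0.6320000290870667, -0.32899999618530273], [0.8519999980926514, -0.2980000078678131], [0.8080000281333923, 0.014999999664723873]]
knob 412.9850746268657 180.53731343283582 67 [[ 0.57998582 -0.1742895   0.05      ]]
cab scene ((0.7160912156105042, -0.1540500521659851), (0.23327669501304626, 0.31976184248924255), 7.89941930770874) [[0.5789999961853027, -0.012000000104308128], [0.6230000257492065, -0.328000009059906], [0.8539999723434448, -0.29600000381469727], [0.8100000023841858, 0.019999999552965164]]
knob 242.89473684210526 137.58333333333334 228 [[ 0.57510746 -0.16960104  0.05      ]]
```

View pics/c.png

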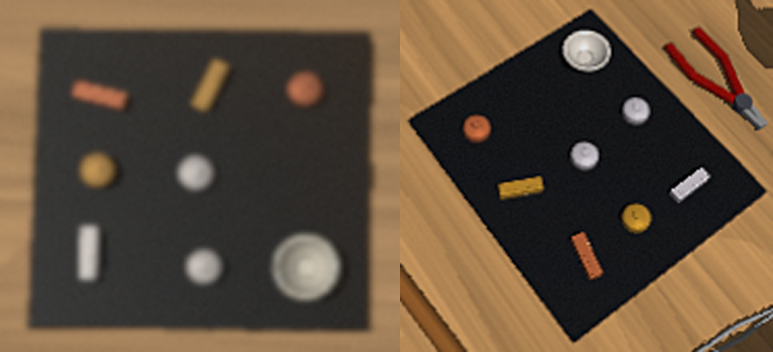

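The crop confirms the choice: seven pieces, which are 2 silver buttons, a silver bar, a copper button and bar, and a brass button and bar. The dish is at the near right of the slate. Case yaw is about 8.1° and its front middle about (0.610,-0.171), so the knob should be near (0.576,-0.174), which agrees with the measured knob. First I turn the tool and go above the knob.

Emit:
servo_tool([
  {"dp":[0,0,0],"delta_rot":[0,0,-1],"fingers":1},
  {"dp":[0,0,0],"delta_rot":[0,0,-1],"fingers":1},
  {"dp":[0,0,0],"delta_rot":[0,0,-1],"fingers":1},
  {"dp":[0,0,0],"delta_rot":[0,0,-1],"fingers":1},
  {"dp":[0,0,0],"delta_rot":[0,0,-1.0],"fingers":1},
], force=60)

```text
clock: 0.6
position: [0.2045, 0.5372, 0.3034]
ee_rot: [-0.0, -0.07, 0.998, -0.0]
contact_force: [0.3, 0.3, 0.9]
width: 0.0856
gripper_force: 0.0
```

Emit:
servo_tool([
  {"dp":[-0.067,-0.189,0.025],"delta_rot":[0,0,0],"fingers":1},
  {"dp":[-0.067,-0.189,0.025],"delta_rot":[0,0,0],"fingers":1},
  {"dp":[-0.067,-0.189,0.025],"delta_rot":[0,0,0],"fingers":1},
  {"dp":[-0.067,-0.189,0.025],"delta_rot":[0,0,0],"fingers":1},
  {"dp":[-0.067,-0.189,0.025],"delta_rot":[0,0,0],"fingers":1},
])

```text
clock: 1.1
position: [0.2969, 0.3577, 0.2784]
ee_rot: [-0.0, -0.068, 0.998, -0.0]
contact_force: [0.1, 0.9, 0.5]
width: 0.0855
gripper_force: 0.0
```

Emit:
servo_tool([
  {"dp":[-0.067,-0.189,0.025],"delta_rot":[0,0,0],"fingers":1},
  {"dp":[-0.067,-0.189,0.025],"delta_rot":[0,0,0],"fingers":1},
  {"dp":[-0.067,-0.189,0.025],"delta_rot":[0,0,0],"fingers":1},
  {"dp":[-0.067,-0.189,0.025],"delta_rot":[0,0,0],"fingers":1},
  {"dp":[-0.067,-0.189,0.025],"delta_rot":[0,0,0],"fingers":1},
])

```text
clock: 1.6
position: [0.3889, 0.1795, 0.2536]
ee_rot: [-0.0, -0.068, 0.998, 0.0]
contact_force: [0.3, 0.9, 0.3]
width: 0.0852
gripper_force: 0.0
```

Emit:
servo_tool([
  {"dp":[-0.067,-0.189,0.025],"delta_rot":[0,0,0],"fingers":1},
  {"dp":[-0.067,-0.189,0.025],"delta_rot":[0,0,0],"fingers":1},
  {"dp":[-0.067,-0.189,0.025],"delta_rot":[0,0,0],"fingers":1},
  {"dp":[-0.067,-0.189,0.025],"delta_rot":[0,0,0],"fingers":1},
  {"dp":[-0.067,-0.189,0.025],"delta_rot":[0,0,0],"fingers":1},
])

```text
clock: 2.1
position: [0.481, 0.0013, 0.2285]
ee_rot: [-0.0, -0.068, 0.998, 0.0]
contact_force: [0.7, 1.2, -0.7]
width: 0.0851
gripper_force: 0.0
```

Emit:
servo_tool([
  {"dp":[-0.067,-0.189,0.025],"delta_rot":[0,0,0],"fingers":1},
  {"dp":[-0.067,-0.189,0.025],"delta_rot":[0,0,0],"fingers":1},
  {"dp":[-0.067,-0.189,0.025],"delta_rot":[0,0,0],"fingers":1},
  {"dp":[-0.067,-0.189,0.025],"delta_rot":[0,0,0],"fingers":1},
  {"dp":[-0.067,-0.189,0.025],"delta_rot":[0,0,0],"fingers":1},
])

```text
clock: 2.6
position: [0.5731, -0.1767, 0.2031]
ee_rot: [-0.0, -0.068, 0.998, 0.0]
contact_force: [-0.0, 1.1, 0.5]
width: 0.0853
gripper_force: 0.0
```

```bash
cat >> h.py <<'E'
from scipy.spatial.transform import Rotation as Ro
def go(x,y,z,yaw=None):
    """tool-frame shift (units of .2 m) to reach TCP x,y,z; and wz (units .1 rad) to bring tool y to yaw deg"""
    s=readout.get_state(); q=s['ee_rot']; R=Ro.from_quat([q[1],q[2],q[3],q[0]]).as_matrix()
    th=np.degrees(np.arctan2(R[1,1],R[0,1]))
    print('t',round(s['clock'],2),'pos',s['position'].round(4),'yaw',round(th,2),'tilt',R[2,:2].round(4),'w',round(s['width'],4),'j',s['qpos'][[0,5]].round(2),'F',s['contact_force'].round(1))
    # shift as if level tool at that yaw
    d=np.array([x,y,z])-s['position']; print(' shift units',(R.T@d/.2).round(3))
    if yaw is not None:
        print(' turn wz',round(-np.radians((yaw-th+90)%180-90)/.1,2)); a=np.radians(yaw)
        print(' shift after turn',(np.array([[-np.sin(a),np.cos(a),0],[np.cos(a),np.sin(a),0],[0,0,-1]])@d/.2).round(3))
E
python3 -c "
from h import *
go(.573,-.1745,.096,98.1)"
```

```text
t 2.6 pos [ 0.5731 -0.1767  0.2031] yaw 97.78 tilt [0.0007 0.0008] w 0.0853 j [-0.42 -2.12] F [-0.   1.1  0.5]
 shift units [-0.002  0.011  0.536]
 turn wz -0.06
 shift after turn [-0.001  0.011  0.536]
```

Emit:
servo_tool([
  {"dp":[0,0.01,0.15],"delta_rot":[0,0,-0.06],"fingers":1},
  {"dp":[0,0,0.15],"delta_rot":[0,0,0],"fingers":1},
  {"dp":[0,0,0.11],"delta_rot":[0,0,0],"fingers":1},
  {"dp":[0,0,0.08],"delta_rot":[0,0,0],"fingers":1},
  {"dp":[0,0,0.045],"delta_rot":[0,0,0],"fingers":1},
])

```text
clock: 3.1
position: [0.5715, -0.1729, 0.0948]
ee_rot: [-0.002, -0.071, 0.997, 0.001]
contact_force: [-0.6, -0.3, 0.0]
width: 0.0855
gripper_force: 0.0
```

Emit:
servo_tool([
  {"dp":[0,0,0],"delta_rot":[0,0,0],"fingers":0.4},
  {"dp":[0,0,0],"delta_rot":[0,0,0],"fingers":0.15},
  {"dp":[0,0,0],"delta_rot":[0,0,0],"fingers":0.15},
  {"dp":[0,0,0],"delta_rot":[0,0,0],"fingers":0.15},
  {"dp":[0,0,0],"delta_rot":[0,0,0],"fingers":0.15},
], force=40)

```text
clock: 3.6
position: [0.5735, -0.1758, 0.0985]
ee_rot: [0.001, -0.072, 0.997, -0.003]
contact_force: [-1.3, -7.4, 2.1]
width: 0.0226
gripper_force: 39.0
```

Emit:
servo_tool([
  {"dp":[0.03,0,0],"delta_rot":[0,0,0],"fingers":0.15},
  {"dp":[0.06,0,0],"delta_rot":[0,0,0],"fingers":0.15},
  {"dp":[0.06,0,0],"delta_rot":[0,0,0],"fingers":0.15},
  {"dp":[0.06,0,0],"delta_rot":[0,0,0],"fingers":0.15},
  {"dp":[0.06,0,0],"delta_rot":[0,0,0],"fingers":0.15},
])

```text
clock: 4.1
position: [0.5215, -0.1831, 0.0985]
ee_rot: [0.004, -0.071, 0.997, -0.003]
contact_force: [2.7, -5.0, 0.1]
width: 0.0222
gripper_force: 40.0
```

Emit:
servo_tool([
  {"dp":[0.07,0,0],"delta_rot":[0,0,0],"fingers":0.15},
  {"dp":[0.07,0,0],"delta_rot":[0,0,0],"fingers":0.15},
  {"dp":[0.07,0,0],"delta_rot":[0,0,0],"fingers":0.15},
  {"dp":[0.07,0,0],"delta_rot":[0,0,0],"fingers":0.15},
  {"dp":[0.06,0,0],"delta_rot":[0,0,0],"fingers":0.15},
])

```text
clock: 4.6
position: [0.4535, -0.1926, 0.0985]
ee_rot: [0.003, -0.071, 0.997, -0.003]
contact_force: [2.8, -3.9, 1.7]
width: 0.0222
gripper_force: 40.1
```

Emit:
servo_tool([
  {"dp":[0.05,0,0],"delta_rot":[0,0,0],"fingers":0.15},
  {"dp":[0.04,0,0],"delta_rot":[0,0,0],"fingers":0.15},
  {"dp":[0.03,0,0],"delta_rot":[0,0,0],"fingers":0.15},
  {"dp":[0.02,0,0],"delta_rot":[0,0,0],"fingers":0.15},
  {"dp":[0,0,0],"delta_rot":[0,0,0],"fingers":0.15},
])

```text
clock: 5.1
position: [0.4252, -0.1966, 0.0984]
ee_rot: [0.002, -0.071, 0.997, -0.003]
contact_force: [-0.4, -5.1, 5.5]
width: 0.0223
gripper_force: 40.4
```

Emit:
servo_tool([
  {"dp":[0,0,0],"delta_rot":[0,0,0],"fingers":0.6},
  {"dp":[0,0,0],"delta_rot":[0,0,0],"fingers":0.8},
  {"dp":[0,0,-0.1],"delta_rot":[0,0,0],"fingers":0.8},
  {"dp":[0,0,-0.2],"delta_rot":[0,0,0],"fingers":0.7},
  {"dp":[0,0,-0.2],"delta_rot":[0,0,0],"fingers":0.7},
])

```text
clock: 5.6
position: [0.4228, -0.1933, 0.197]
ee_rot: [-0.002, -0.071, 0.997, 0.002]
contact_force: [0.7, -0.5, -1.0]
width: 0.0599
gripper_force: 0.0
```

Emit:
servo_tool([
  {"dp":[0,0,0],"delta_rot":[0,0,1],"fingers":0.7},
  {"dp":[0,0,0],"delta_rot":[0,0,1],"fingers":0.7},
  {"dp":[0,0,0],"delta_rot":[0,0,1],"fingers":0.7},
  {"dp":[0,0,0],"delta_rot":[0,0,1],"fingers":0.7},
  {"dp":[0,0,0],"delta_rot":[0,0,1],"fingers":0.7},
])

```text
clock: 6.1
position: [0.4233, -0.1935, 0.1965]
ee_rot: [-0.001, 0.18, 0.984, 0.001]
contact_force: [0.3, 1.0, -0.0]
width: 0.06
gripper_force: 0.0
```

Emit:
servo_tool([
  {"dp":[0,0,0],"delta_rot":[0,0,1],"fingers":0.7},
  {"dp":[0,0,0],"delta_rot":[0,0,1],"fingers":0.7},
  {"dp":[0,0,0],"delta_rot":[0,0,1],"fingers":0.7},
  {"dp":[0,0,0],"delta_rot":[0,0,1],"fingers":0.7},
  {"dp":[0,0,0],"delta_rot":[0,0,1],"fingers":0.7},
])

```text
clock: 6.6
position: [0.4233, -0.1936, 0.1964]
ee_rot: [-0.001, 0.418, 0.909, 0.0]
contact_force: [0.1, -0.3, 0.0]
width: 0.0598
gripper_force: 0.0
```

Emit:
servo_tool([
  {"dp":[0,0,0],"delta_rot":[0,0,1],"fingers":0.7},
  {"dp":[0,0,0],"delta_rot":[0,0,1],"fingers":0.7},
  {"dp":[0,0,0],"delta_rot":[0,0,1],"fingers":0.7},
  {"dp":[0,0,0],"delta_rot":[0,0,1],"fingers":0.7},
  {"dp":[0,0,0],"delta_rot":[0,0,1],"fingers":0.7},
])

```text
clock: 7.1
position: [0.4233, -0.1936, 0.1964]
ee_rot: [-0.001, 0.629, 0.777, 0.0]
contact_force: [1.2, 0.7, -0.8]
width: 0.0599
gripper_force: 0.0
```

```bash
python3 -c "
from h import *
snap('scene','s1.png');snap('top','t1.png')
go(.4105,.2275,.18,8.1)"
```

```text
t 7.2 pos [ 0.4234 -0.1937  0.1964] yaw 12.23 tilt [ 0.0019 -0.0012] w 0.0596 j [-0.58 -0.79] F [-1.  -0.7 -0.1]
 shift units [2.072 0.383 0.086]
 turn wz 0.72
 shift after turn [2.094 0.233 0.082]
```

View pics/s1.png

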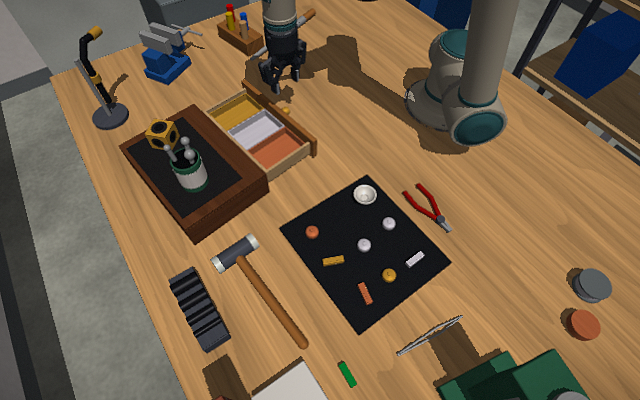

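The scene view shows the drawer fully out. The copper tray is nearest the slate (270,155), silver is in the middle (255,130), and brass is on the far side (233,108). The pieces have not moved. Now the first silver button.

Emit:
servo_tool([
  {"dp":[0,0,0],"delta_rot":[0,0,0.72],"fingers":0.7},
  {"dp":[0.21,0.0233,0.01],"delta_rot":[0,0,0],"fingers":0.7},
  {"dp":[0.21,0.0233,0.01],"delta_rot":[0,0,0],"fingers":0.7},
  {"dp":[0.21,0.0233,0.01],"delta_rot":[0,0,0],"fingers":0.7},
  {"dp":[0.21,0.0233,0.01],"delta_rot":[0,0,0],"fingers":0.7},
])

```text
clock: 7.7
position: [0.418, -0.0238, 0.1886]
ee_rot: [-0.001, 0.655, 0.756, -0.0]
contact_force: [0.5, 0.1, 0.2]
width: 0.0599
gripper_force: 0.0
```

Emit:
servo_tool([
  {"dp":[0.21,0.0233,0.01],"delta_rot":[0,0,0],"fingers":0.7},
  {"dp":[0.21,0.0233,0.01],"delta_rot":[0,0,0],"fingers":0.7},
  {"dp":[0.21,0.0233,0.01],"delta_rot":[0,0,0],"fingers":0.7},
  {"dp":[0.21,0.0233,0.01],"delta_rot":[0,0,0],"fingers":0.7},
  {"dp":[0.21,0.0233,0],"delta_rot":[0,0,0],"fingers":0.7},
])

```text
clock: 8.2
position: [0.4112, 0.1874, 0.1805]
ee_rot: [-0.001, 0.654, 0.756, -0.001]
contact_force: [0.6, 0.5, 1.0]
width: 0.06
gripper_force: 0.0
```

Emit:
servo_tool([
  {"dp":[0.21,0.0233,0],"delta_rot":[0,0,0],"fingers":0.7},
  {"dp":[0,0,0],"delta_rot":[0,0,0],"fingers":0.7},
])

```text
clock: 8.4
position: [0.4106, 0.2322, 0.1809]
ee_rot: [-0.001, 0.653, 0.758, 0.001]
contact_force: [0.0, -1.1, -0.2]
width: 0.0598
gripper_force: 0.0
```

```bash
python3 - <<'E'
from h import *
go(.4105,.2275,.082,8.1)
im,_=snap('scene'); it,_=snap('top')
for n,i in(('scene',im),('top',it)):
    hsv=cv2.cvtColor(i,cv2.COLOR_RGB2HSV)
    for nm,c,f in(('cu',(.515,-.0945),lambda h:(h[...,0]<14)&(h[...,1]>110)),('ag',(.5273,-.1817),lambda h:h[...,1]<60),('br',(.5397,-.2688),lambda h:(h[...,0]>15)&(h[...,0]<28)&(h[...,1]>120))):
        p=proj(n,[[*c,.024]])[0]; m=np.zeros(hsv.shape[:2],np.uint8); 
        ex=np.array([.99,.141]);ey=np.array([-.141,.99])
        q=[[*(np.array(c)+a*.063*ex+b*.043*ey),.024] for a,b in((1,1),(1,-1),(-1,-1),(-1,1))]
        cv2.fillPoly(m,[proj(n,q).astype(np.int32)],1); px=hsv[m>0]; print(n,nm,p.round(),np.median(px,0), round(float(f(hsv)[m>0].mean()),2))
print(onplane('scene',[[288,112]],.05)) 
E
```

```text
t 8.4 pos [0.4106 0.2322 0.1809] yaw 8.52 tilt [0.0024 0.0005] w 0.0598 j [0.37 0.22] F [ 0.  -1.1 -0.2]
 shift units [-0.024 -0.004  0.494]
 turn wz 0.07
 shift after turn [-0.023 -0.004  0.494]
scene cu [278. 152.] [ 10. 171. 179.] 0.72
scene ag [258. 134.] [143.  11. 190.] 0.76
scene br [239. 116.] [ 19. 191. 178.] 0.7
top cu [383. 204.] [  9. 140. 164.] 0.89
top ag [414. 201.] [ 13.  21. 179.] 0.88
top br [445. 197.] [ 17. 138. 163.] 0.83
[[ 0.42907597 -0.18261494  0.05      ]]
```

Tray places are confirmed in both views. Descending on the button and gripping.

Emit:
servo_tool([
  {"dp":[-0.024,-0.004,0.14],"delta_rot":[0,0,0.07],"fingers":0.7},
  {"dp":[0,0,0.14],"delta_rot":[0,0,0],"fingers":0.7},
  {"dp":[0,0,0.12],"delta_rot":[0,0,0],"fingers":0.7},
  {"dp":[0,0,0.09],"delta_rot":[0,0,0],"fingers":0.7},
  {"dp":[0,0,0],"delta_rot":[0,0,0],"fingers":0.5},
])

```text
clock: 9.0
position: [0.4092, 0.2208, 0.0809]
ee_rot: [-0.001, 0.659, 0.752, -0.003]
contact_force: [-0.2, -0.9, 0.7]
width: 0.0468
gripper_force: 0.0
```

Emit:
servo_tool([
  {"dp":[0,0,0],"delta_rot":[0,0,0],"fingers":0.25},
  {"dp":[0,0,0],"delta_rot":[0,0,0],"fingers":0.2},
  {"dp":[0,0,0],"delta_rot":[0,0,0],"fingers":0.2},
  {"dp":[0,0,0],"delta_rot":[0,0,0],"fingers":0.2},
], force=50)

```text
clock: 9.4
position: [0.4115, 0.2231, 0.0837]
ee_rot: [0.0, 0.658, 0.753, 0.001]
contact_force: [-0.0, -1.0, -1.0]
width: 0.0266
gripper_force: 49.2
```

Emit:
servo_tool([
  {"dp":[0,0,-0.1],"delta_rot":[0,0,0],"fingers":0.2},
  {"dp":[0,0,-0.2],"delta_rot":[0,0,0],"fingers":0.2},
  {"dp":[0,0,-0.2],"delta_rot":[0,0,0],"fingers":0.2},
  {"dp":[0,0,-0.1],"delta_rot":[0,0,0],"fingers":0.2},
  {"dp":[0,0,0],"delta_rot":[0,0,0],"fingers":0.2},
])

```text
clock: 9.9
position: [0.4128, 0.2238, 0.2063]
ee_rot: [0.002, 0.658, 0.753, 0.004]
contact_force: [0.1, -0.4, -1.6]
width: 0.0267
gripper_force: 49.5
```

```bash
python3 - <<'E'
from h import *
ex=np.array([.99,.141]);ey=np.array([-.141,.99])
for nm,c in(('ag',(.5273,-.1817)),('cu',(.515,-.0945)),('br',(.5397,-.2688))):
    for a,b in((-.022,.02),(-.022,-.02),(.025,0)): print(nm,a,b,(np.array(c)+a*ex+b*ey).round(4))
p=np.array((.5273,-.1817))-.022*ex-.02*ey
go(*p,.2)
E
```

```text
ag -0.022 0.02 [ 0.5027 -0.165 ]
ag -0.022 -0.02 [ 0.5083 -0.2046]
ag 0.025 0 [ 0.552  -0.1782]
cu -0.022 0.02 [ 0.4904 -0.0778]
cu -0.022 -0.02 [ 0.496  -0.1174]
cu 0.025 0 [ 0.5398 -0.091 ]
br -0.022 0.02 [ 0.5151 -0.2521]
br -0.022 -0.02 [ 0.5207 -0.2917]
br 0.025 0 [ 0.5644 -0.2653]
t 9.9 pos [0.4128 0.2238 0.2063] yaw 7.7 tilt [0.0019 0.0082] w 0.0267 j [0.35 0.21] F [ 0.1 -0.4 -1.6]
 shift units [-2.187  0.186  0.029]
```

Emit:
servo_tool([
  {"dp":[-0.12,0.0186,0],"delta_rot":[0,0,0],"fingers":0.2},
  {"dp":[-0.219,0.0186,0],"delta_rot":[0,0,0],"fingers":0.2},
  {"dp":[-0.219,0.0186,0],"delta_rot":[0,0,0],"fingers":0.2},
  {"dp":[-0.219,0.0186,0],"delta_rot":[0,0,0],"fingers":0.2},
  {"dp":[-0.219,0.0186,0],"delta_rot":[0,0,0],"fingers":0.2},
])

```text
clock: 10.4
position: [0.4554, 0.0267, 0.2016]
ee_rot: [-0.001, 0.658, 0.753, -0.0]
contact_force: [1.7, 0.0, -0.7]
width: 0.0269
gripper_force: 49.5
```

Emit:
servo_tool([
  {"dp":[-0.219,0.0186,0],"delta_rot":[0,0,0],"fingers":0.2},
  {"dp":[-0.219,0.0186,0],"delta_rot":[0,0,0],"fingers":0.2},
  {"dp":[-0.219,0.0186,0],"delta_rot":[0,0,0],"fingers":0.2},
  {"dp":[-0.219,0.0186,0],"delta_rot":[0,0,0],"fingers":0.2},
  {"dp":[-0.219,0.0186,0],"delta_rot":[0,0,0],"fingers":0.2},
])

```text
clock: 10.9
position: [0.5031, -0.1879, 0.2013]
ee_rot: [-0.001, 0.658, 0.753, -0.0]
contact_force: [0.5, 0.2, -0.2]
width: 0.0265
gripper_force: 52.2
```

Emit:
servo_tool([
  {"dp":[-0.09,0,0],"delta_rot":[0,0,0],"fingers":0.2},
  {"dp":[0,0,0],"delta_rot":[0,0,0],"fingers":0.2},
  {"dp":[0,0,0],"delta_rot":[0,0,0],"fingers":0.2},
  {"dp":[0,0,0],"delta_rot":[0,0,0],"fingers":0.2},
])

```text
clock: 11.3
position: [0.5053, -0.2025, 0.2022]
ee_rot: [-0.001, 0.658, 0.753, 0.0]
contact_force: [0.0, -0.4, -1.1]
width: 0.0271
gripper_force: 50.7
```

```bash
python3 - <<'E'
from h import *
go(.5083,-.2046,.104,8.1)
E
```

```text
t 11.3 pos [ 0.5053 -0.2025  0.2022] yaw 7.74 tilt [ 0.0021 -0.0015] w 0.0271 j [-0.51 -0.64] F [ 0.  -0.4 -1.1]
 shift units [-0.014  0.014  0.491]
 turn wz -0.06
 shift after turn [-0.013  0.013  0.491]
```

Emit:
servo_tool([
  {"dp":[-0.01,0.014,0.14],"delta_rot":[0,0,0],"fingers":0.2},
  {"dp":[0,0,0.15],"delta_rot":[0,0,0],"fingers":0.2},
  {"dp":[0,0,0.12],"delta_rot":[0,0,0],"fingers":0.2},
  {"dp":[0,0,0.09],"delta_rot":[0,0,0],"fingers":0.2},
  {"dp":[0,0,0],"delta_rot":[0,0,0],"fingers":0.2},
])

```text
clock: 11.8
position: [0.5073, -0.2033, 0.1007]
ee_rot: [-0.003, 0.657, 0.754, -0.0]
contact_force: [-0.9, -0.5, -0.4]
width: 0.0268
gripper_force: 50.8
```

Emit:
servo_tool([
  {"dp":[0,0,0],"delta_rot":[0,0,0],"fingers":0.46},
  {"dp":[0,0,0],"delta_rot":[0,0,0],"fingers":0.46},
  {"dp":[0,0,-0.1],"delta_rot":[0,0,0],"fingers":0.46},
  {"dp":[0,0,-0.2],"delta_rot":[0,0,0],"fingers":0.46},
  {"dp":[0,0,-0.19],"delta_rot":[0,0,0],"fingers":0.7},
])

```text
clock: 12.3
position: [0.5093, -0.2057, 0.2032]
ee_rot: [0.001, 0.658, 0.753, 0.0]
contact_force: [0.4, 0.4, 0.8]
width: 0.0526
gripper_force: 0.0
```

```bash
python3 - <<'E'
from h import *
im,_=snap('top','t2.png'); i2,_=snap('scene'); reg=np.load('reg.npy')
for o in find('scene',i2,reg=reg): print(*o)
cv2.imwrite('pics/t2c.png',np.hstack([cv2.resize(im[160:250,350:480],(390,270)),cv2.resize(i2[60:200,180:340],(320,280))[:270]])[:,:,::-1])
go(.4935,.2375,.18,8.1)
E
```

```text
[420. 208.] [0.3226 0.2286] [0.08  0.284] 91.3 [ 16. 134. 167.]
[365. 194.] [0.4083 0.1338] [0.055 0.056] 145.8 [ 17.  21. 191.]
[312. 232.] [0.5718 0.1465] [0.028 0.031] 55.7 [ 10. 173. 171.]
[364. 245.] [0.4943 0.2391] [0.03 0.03] 145.5 [146.   10.  178.5]
[415. 259.] [0.4215 0.3296] [0.015 0.049] 1.4 [147.  10. 193.]
[333. 260.] [0.5726 0.2302] [0.019 0.048] 156.6 [ 19. 193. 175.]
[389. 275.] [0.4932 0.3251] [0.029 0.03 ] 6.4 [ 19. 193. 173.]
[365. 293.] [0.5603 0.3274] [0.015 0.048] 76.1 [ 10. 174. 177.]
t 12.4 pos [ 0.5125 -0.2074  0.2079] yaw 7.7 tilt [-0.0086  0.0117] w 0.0596 j [-0.51 -0.64] F [ 0.7 -0.2  0.3]
 shift units [2.219 0.202 0.123]
 turn wz -0.07
 shift after turn [2.216 0.22  0.14 ]
```

View pics/t2c.png

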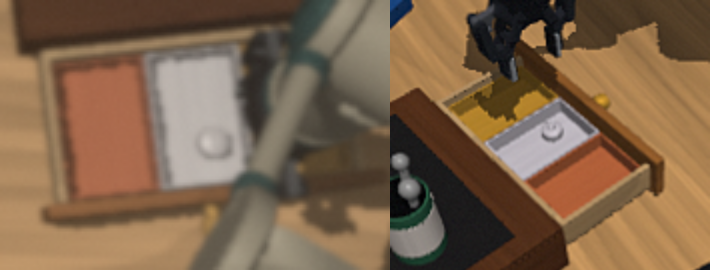

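The silver button sits in the silver tray and the other pieces are undisturbed. Next, the second silver button.

Emit:
servo_tool([
  {"dp":[0.11,0.012,0.01],"delta_rot":[0,0,0],"fingers":0.7},
  {"dp":[0.22,0.0238,0.01],"delta_rot":[0,0,0],"fingers":0.7},
  {"dp":[0.22,0.0238,0.01],"delta_rot":[0,0,0],"fingers":0.7},
  {"dp":[0.22,0.0238,0.01],"delta_rot":[0,0,0],"fingers":0.7},
  {"dp":[0.22,0.0238,0.01],"delta_rot":[0,0,0],"fingers":0.7},
])

```text
clock: 12.9
position: [0.5038, -0.0052, 0.1916]
ee_rot: [0.001, 0.658, 0.753, 0.001]
contact_force: [0.8, -0.1, -0.1]
width: 0.0597
gripper_force: 0.0
```

Emit:
servo_tool([
  {"dp":[0.22,0.0238,0.01],"delta_rot":[0,0,0],"fingers":0.7},
  {"dp":[0.22,0.0238,0.01],"delta_rot":[0,0,0],"fingers":0.7},
  {"dp":[0.22,0.0238,0.01],"delta_rot":[0,0,0],"fingers":0.7},
  {"dp":[0.22,0.0238,0.01],"delta_rot":[0,0,0],"fingers":0.7},
  {"dp":[0.22,0.0238,0.01],"delta_rot":[0,0,0],"fingers":0.7},
])

```text
clock: 13.4
position: [0.4979, 0.2164, 0.1817]
ee_rot: [0.001, 0.658, 0.753, 0.001]
contact_force: [1.0, -0.6, -1.3]
width: 0.0596
gripper_force: 0.0
```

Emit:
servo_tool([
  {"dp":[0.11,0.012,0],"delta_rot":[0,0,0],"fingers":0.7},
  {"dp":[0,0,0],"delta_rot":[0,0,0],"fingers":0.7},
  {"dp":[0,0,0],"delta_rot":[0,0,0],"fingers":0.7},
  {"dp":[0,0,0],"delta_rot":[0,0,0],"fingers":0.7},
  {"dp":[0,0,0],"delta_rot":[0,0,0],"fingers":0.7},
])

```text
clock: 13.9
position: [0.4977, 0.2353, 0.1811]
ee_rot: [0.0, 0.659, 0.752, -0.0]
contact_force: [-0.2, -0.4, 0.0]
width: 0.0595
gripper_force: 0.0
```

```bash
python3 - <<'E'
from h import *
go(.4938,.2380,.082,8.1)
E
```

```text
t 13.9 pos [0.4977 0.2353 0.1811] yaw 7.59 tilt [-0.0002  0.0002] w 0.0595 j [0.32 0.18] F [-0.2 -0.4  0. ]
 shift units [ 0.016 -0.018  0.496]
 turn wz -0.09
 shift after turn [ 0.016 -0.018  0.496]
```

Emit:
servo_tool([
  {"dp":[0.016,-0.018,0.14],"delta_rot":[0,0,-0.09],"fingers":0.7},
  {"dp":[0,0,0.14],"delta_rot":[0,0,0],"fingers":0.7},
  {"dp":[0,0,0.12],"delta_rot":[0,0,0],"fingers":0.7},
  {"dp":[0,0,0.095],"delta_rot":[0,0,0],"fingers":0.7},
  {"dp":[0,0,0],"delta_rot":[0,0,0],"fingers":0.5},
])

```text
clock: 14.4
position: [0.4922, 0.2376, 0.0797]
ee_rot: [-0.001, 0.655, 0.755, -0.002]
contact_force: [0.2, -0.4, 0.2]
width: 0.0464
gripper_force: 0.0
```

Emit:
servo_tool([
  {"dp":[0,0,0],"delta_rot":[0,0,0],"fingers":0.25},
  {"dp":[0,0,0],"delta_rot":[0,0,0],"fingers":0.2},
  {"dp":[0,0,0],"delta_rot":[0,0,0],"fingers":0.2},
  {"dp":[0,0,0],"delta_rot":[0,0,0],"fingers":0.2},
])

```text
clock: 14.8
position: [0.4941, 0.2393, 0.0828]
ee_rot: [0.0, 0.655, 0.756, 0.001]
contact_force: [-0.4, 0.2, -1.0]
width: 0.0273
gripper_force: 49.2
```

Emit:
servo_tool([
  {"dp":[0,0,-0.1],"delta_rot":[0,0,0],"fingers":0.2},
  {"dp":[0,0,-0.2],"delta_rot":[0,0,0],"fingers":0.2},
  {"dp":[0,0,-0.2],"delta_rot":[0,0,0],"fingers":0.2},
  {"dp":[0,0,-0.1],"delta_rot":[0,0,0],"fingers":0.2},
  {"dp":[-0.1,-0.012,0],"delta_rot":[0,0,0],"fingers":0.2},
])

```text
clock: 15.3
position: [0.4964, 0.2212, 0.2063]
ee_rot: [0.002, 0.654, 0.757, 0.005]
contact_force: [-0.1, 0.2, -0.8]
width: 0.027
gripper_force: 49.5
```

Emit:
servo_tool([
  {"dp":[-0.2,-0.024,0],"delta_rot":[0,0,0],"fingers":0.2},
  {"dp":[-0.2,-0.024,0],"delta_rot":[0,0,0],"fingers":0.2},
  {"dp":[-0.2,-0.024,0],"delta_rot":[0,0,0],"fingers":0.2},
  {"dp":[-0.2,-0.024,0],"delta_rot":[0,0,0],"fingers":0.2},
  {"dp":[-0.2,-0.024,0],"delta_rot":[0,0,0],"fingers":0.2},
])

```text
clock: 15.8
position: [0.4987, 0.0163, 0.2024]
ee_rot: [0.0, 0.655, 0.756, 0.0]
contact_force: [0.8, 1.2, -1.2]
width: 0.0272
gripper_force: 49.5
```

Emit:
servo_tool([
  {"dp":[-0.2,-0.024,0],"delta_rot":[0,0,0],"fingers":0.2},
  {"dp":[-0.2,-0.024,0],"delta_rot":[0,0,0],"fingers":0.2},
  {"dp":[-0.2,-0.024,0],"delta_rot":[0,0,0],"fingers":0.2},
  {"dp":[-0.2,-0.024,0],"delta_rot":[0,0,0],"fingers":0.2},
  {"dp":[-0.1,-0.012,0],"delta_rot":[0,0,0],"fingers":0.2},
])

```text
clock: 16.3
position: [0.5033, -0.1667, 0.2025]
ee_rot: [0.001, 0.656, 0.755, -0.0]
contact_force: [0.8, 0.1, -0.8]
width: 0.0267
gripper_force: 49.5
```

Emit:
servo_tool([
  {"dp":[0,0,0],"delta_rot":[0,0,0],"fingers":0.2},
  {"dp":[0,0,0],"delta_rot":[0,0,0],"fingers":0.2},
  {"dp":[0,0,0],"delta_rot":[0,0,0],"fingers":0.2},
  {"dp":[0,0,0],"delta_rot":[0,0,0],"fingers":0.2},
])

```text
clock: 16.7
position: [0.503, -0.1623, 0.202]
ee_rot: [-0.0, 0.654, 0.756, 0.0]
contact_force: [-0.6, -0.3, -1.4]
width: 0.0269
gripper_force: 49.5
```

```bash
python3 - <<'E'
from h import *
go(.5027,-.165,.102,8.1)
E
```

```text
t 16.7 pos [ 0.503  -0.1623  0.202 ] yaw 8.28 tilt [ 0.0005 -0.    ] w 0.0269 j [-0.44 -0.59] F [-0.6 -0.3 -1.4]
 shift units [-0.014 -0.003  0.5  ]
 turn wz 0.03
 shift after turn [-0.013 -0.003  0.5  ]
```

Emit:
servo_tool([
  {"dp":[-0.013,-0.003,0.14],"delta_rot":[0,0,0],"fingers":0.2},
  {"dp":[0,0,0.15],"delta_rot":[0,0,0],"fingers":0.2},
  {"dp":[0,0,0.12],"delta_rot":[0,0,0],"fingers":0.2},
  {"dp":[0,0,0.09],"delta_rot":[0,0,0],"fingers":0.2},
  {"dp":[0,0,0],"delta_rot":[0,0,0],"fingers":0.2},
])

```text
clock: 17.2
position: [0.5019, -0.1647, 0.1001]
ee_rot: [-0.002, 0.654, 0.756, -0.0]
contact_force: [0.3, 0.1, -1.0]
width: 0.0273
gripper_force: 52.4
```

Emit:
servo_tool([
  {"dp":[0,0,0],"delta_rot":[0,0,0],"fingers":0.46},
  {"dp":[0,0,0],"delta_rot":[0,0,0],"fingers":0.46},
  {"dp":[0,0,-0.1],"delta_rot":[0,0,0],"fingers":0.46},
  {"dp":[0,0,-0.2],"delta_rot":[0,0,0],"fingers":0.46},
  {"dp":[0,0,-0.2],"delta_rot":[0,0,0],"fingers":0.7},
])

```text
clock: 17.7
position: [0.5028, -0.166, 0.2038]
ee_rot: [0.0, 0.655, 0.756, 0.0]
contact_force: [0.3, -0.1, 0.4]
width: 0.0525
gripper_force: 0.0
```

Emit:
servo_tool([
  {"dp":[0.185,0.07,0.0125],"delta_rot":[0,0,0],"fingers":0.7},
  {"dp":[0.185,0.07,0.0125],"delta_rot":[0,0,0],"fingers":0.7},
  {"dp":[0.185,0.07,0.0125],"delta_rot":[0,0,0],"fingers":0.7},
  {"dp":[0.185,0.07,0.0125],"delta_rot":[0,0,0],"fingers":0.7},
  {"dp":[0.185,0.07,0.0125],"delta_rot":[0,0,0],"fingers":0.7},
])

```text
clock: 18.2
position: [0.5464, 0.0285, 0.191]
ee_rot: [0.001, 0.655, 0.756, 0.001]
contact_force: [0.9, -0.2, 0.8]
width: 0.0598
gripper_force: 0.0
```

Emit:
servo_tool([
  {"dp":[0.185,0.07,0.0125],"delta_rot":[0,0,0],"fingers":0.7},
  {"dp":[0.185,0.07,0.0125],"delta_rot":[0,0,0],"fingers":0.7},
  {"dp":[0.185,0.07,0.0125],"delta_rot":[0,0,0],"fingers":0.7},
  {"dp":[0,0,0],"delta_rot":[0,0,0],"fingers":0.7},
  {"dp":[0,0,0],"delta_rot":[0,0,0],"fingers":0.7},
])

```text
clock: 18.7
position: [0.5716, 0.1435, 0.1828]
ee_rot: [0.001, 0.654, 0.757, 0.0]
contact_force: [-0.6, -1.0, 0.9]
width: 0.06
gripper_force: 0.0
```

Emit:
servo_tool([
  {"dp":[0,0,0],"delta_rot":[0,0,0],"fingers":0.7},
  {"dp":[0,0,0],"delta_rot":[0,0,0],"fingers":0.7},
])

```text
clock: 18.9
position: [0.5715, 0.1415, 0.1824]
ee_rot: [0.0, 0.655, 0.755, 0.0]
contact_force: [1.3, -0.3, 0.6]
width: 0.06
gripper_force: 0.0
```

```bash
python3 - <<'E'
from h import *
i2,_=snap('scene'); it,_=snap('top'); reg=np.load('reg.npy')
for o in find('scene',i2,reg=reg)[1:]: print(*o)
for o in find('top',it,reg=reg): print('top',*o)
go(.5715,.1452,.082,8.1)
E
```

```text
[365. 194.] [0.4076 0.1328] [0.056 0.057] 93.3 [ 17.  21. 199.]
[312. 232.] [0.5718 0.1465] [0.028 0.031] 55.7 [ 10. 172. 179.]
[415. 259.] [0.4215 0.3296] [0.015 0.049] 1.4 [146.  10. 202.]
[333. 260.] [0.5726 0.2302] [0.019 0.048] 156.6 [ 19.  192.  183.5]
[389. 275.] [0.4932 0.3251] [0.029 0.03 ] 6.4 [ 19. 192. 181.]
[365. 293.] [0.5603 0.3274] [0.015 0.048] 76.1 [ 10. 173. 185.]
top [276. 249.] [0.4476 0.2287] [0.285 0.34 ] 1.6 [ 20.  50. 132.]
top [287. 171.] [0.5996 0.1776] [0.012 0.05 ] 56.8 [21. 50. 89.]
top [318. 178.] [0.5772 0.0915] [0.009 0.084] 1.7 [ 20.  50. 118.]
top [236. 184.] [0.5598 0.3241] [0.02  0.051] 77.6 [  9.  138.  154.5]
top [300. 189.] [0.551  0.1405] [0.011 0.029] 2.0 [23. 10. 91.]
top [234. 208.] [0.4927 0.3234] [0.031 0.031] 2.9 [ 18. 141. 142.]
top [232. 233.] [0.4207 0.3251] [0.02  0.051] 3.2 [ 14.  15. 178.]
t 19.0 pos [0.5715 0.1416 0.1823] yaw 8.1 tilt [-0.0001  0.0003] w 0.0597 j [ 0.12 -0.02] F [-0.5 -0.9 -0.6]
 shift units [0.018 0.002 0.501]
 turn wz -0.0
 shift after turn [0.018 0.002 0.501]
```

Emit:
servo_tool([
  {"dp":[0.018,0.002,0.14],"delta_rot":[0,0,0],"fingers":0.7},
  {"dp":[0,0,0.14],"delta_rot":[0,0,0],"fingers":0.7},
  {"dp":[0,0,0.12],"delta_rot":[0,0,0],"fingers":0.7},
  {"dp":[0,0,0.095],"delta_rot":[0,0,0],"fingers":0.7},
  {"dp":[0,0,0],"delta_rot":[0,0,0],"fingers":0.5},
])

```text
clock: 19.5
position: [0.5697, 0.1453, 0.0804]
ee_rot: [-0.002, 0.655, 0.755, -0.002]
contact_force: [0.6, 0.0, 0.9]
width: 0.0467
gripper_force: 0.0
```

Emit:
servo_tool([
  {"dp":[0,0,0],"delta_rot":[0,0,0],"fingers":0.25},
  {"dp":[0,0,0],"delta_rot":[0,0,0],"fingers":0.2},
  {"dp":[0,0,0],"delta_rot":[0,0,0],"fingers":0.2},
  {"dp":[0,0,0],"delta_rot":[0,0,0],"fingers":0.2},
])

```text
clock: 19.9
position: [0.572, 0.1464, 0.0839]
ee_rot: [0.001, 0.655, 0.756, 0.001]
contact_force: [-0.2, 0.4, -1.1]
width: 0.0269
gripper_force: 49.1
```

Emit:
servo_tool([
  {"dp":[0,0,-0.1],"delta_rot":[0,0,0],"fingers":0.2},
  {"dp":[0,0,-0.2],"delta_rot":[0,0,0],"fingers":0.2},
  {"dp":[0,0,-0.2],"delta_rot":[0,0,0],"fingers":0.2},
  {"dp":[0,0,-0.1],"delta_rot":[0,0,0],"fingers":0.2},
  {"dp":[-0.095,-0.047,0],"delta_rot":[0,0,0],"fingers":0.2},
])

```text
clock: 20.4
position: [0.5678, 0.128, 0.2076]
ee_rot: [0.003, 0.654, 0.757, 0.004]
contact_force: [0.0, -1.0, -1.1]
width: 0.0271
gripper_force: 49.4
```

Emit:
servo_tool([
  {"dp":[-0.191,-0.093,0],"delta_rot":[0,0,0],"fingers":0.2},
  {"dp":[-0.191,-0.093,0],"delta_rot":[0,0,0],"fingers":0.2},
  {"dp":[-0.191,-0.093,0],"delta_rot":[0,0,0],"fingers":0.2},
  {"dp":[-0.191,-0.093,0],"delta_rot":[0,0,0],"fingers":0.2},
  {"dp":[-0.191,-0.093,0],"delta_rot":[0,0,0],"fingers":0.2},
])

```text
clock: 20.9
position: [0.4994, -0.0774, 0.2035]
ee_rot: [0.001, 0.655, 0.756, 0.0]
contact_force: [0.9, -0.9, -1.3]
width: 0.0272
gripper_force: 49.4
```

Emit:
servo_tool([
  {"dp":[-0.096,-0.046,0],"delta_rot":[0,0,0],"fingers":0.2},
  {"dp":[0,0,0],"delta_rot":[0,0,0],"fingers":0.2},
  {"dp":[0,0,0],"delta_rot":[0,0,0],"fingers":0.2},
  {"dp":[0,0,0],"delta_rot":[0,0,0],"fingers":0.2},
  {"dp":[0,0,0],"delta_rot":[0,0,0],"fingers":0.2},
])

```text
clock: 21.4
position: [0.494, -0.0953, 0.2029]
ee_rot: [-0.0, 0.654, 0.756, 0.0]
contact_force: [0.9, 0.2, 0.3]
width: 0.0268
gripper_force: 49.4
```

```bash
python3 - <<'E'
from h import *
go(.4932,-.0976,.102,8.1)
E
```

```text
t 21.4 pos [ 0.494  -0.0953  0.2029] yaw 8.29 tilt [0.0003 0.0003] w 0.0268 j [-0.33 -0.47] F [0.9 0.2 0.3]
 shift units [-0.011 -0.006  0.505]
 turn wz 0.03
 shift after turn [-0.011 -0.005  0.505]
```

Emit:
servo_tool([
  {"dp":[-0.011,-0.005,0.14],"delta_rot":[0,0,0],"fingers":0.2},
  {"dp":[0,0,0.15],"delta_rot":[0,0,0],"fingers":0.2},
  {"dp":[0,0,0.12],"delta_rot":[0,0,0],"fingers":0.2},
  {"dp":[0,0,0.095],"delta_rot":[0,0,0],"fingers":0.2},
  {"dp":[0,0,0],"delta_rot":[0,0,0],"fingers":0.2},
])

```text
clock: 21.9
position: [0.4925, -0.0975, 0.1001]
ee_rot: [-0.002, 0.654, 0.756, -0.001]
contact_force: [-0.9, -0.2, -0.4]
width: 0.0266
gripper_force: 54.1
```

Emit:
servo_tool([
  {"dp":[0,0,0],"delta_rot":[0,0,0],"fingers":0.46},
  {"dp":[0,0,0],"delta_rot":[0,0,0],"fingers":0.46},
  {"dp":[0,0,-0.1],"delta_rot":[0,0,0],"fingers":0.46},
  {"dp":[0,0,-0.2],"delta_rot":[0,0,0],"fingers":0.46},
  {"dp":[0,0,-0.2],"delta_rot":[0,0,0],"fingers":0.7},
])

```text
clock: 22.4
position: [0.4928, -0.0985, 0.2037]
ee_rot: [-0.0, 0.655, 0.756, 0.0]
contact_force: [0.8, -0.1, -0.3]
width: 0.0528
gripper_force: 0.0
```

Emit:
servo_tool([
  {"dp":[0.209,0.03,0.01],"delta_rot":[0,0,0],"fingers":0.7},
  {"dp":[0.209,0.03,0.01],"delta_rot":[0,0,0],"fingers":0.7},
  {"dp":[0.209,0.03,0.01],"delta_rot":[0,0,0],"fingers":0.7},
  {"dp":[0.209,0.03,0.01],"delta_rot":[0,0,0],"fingers":0.7},
  {"dp":[0.209,0.03,0.01],"delta_rot":[0,0,0],"fingers":0.7},
])

```text
clock: 22.9
position: [0.493, 0.1142, 0.1934]
ee_rot: [0.001, 0.655, 0.756, 0.001]
contact_force: [0.4, -1.1, 0.2]
width: 0.06
gripper_force: 0.0
```

Emit:
servo_tool([
  {"dp":[0.209,0.03,0.01],"delta_rot":[0,0,0],"fingers":0.7},
  {"dp":[0.209,0.03,0.01],"delta_rot":[0,0,0],"fingers":0.7},
  {"dp":[0.209,0.03,0.01],"delta_rot":[0,0,0],"fingers":0.7},
  {"dp":[0.209,0.03,0.01],"delta_rot":[0,0,0],"fingers":0.7},
  {"dp":[0.209,0.03,0.01],"delta_rot":[0,0,0],"fingers":0.7},
])

```text
clock: 23.4
position: [0.4927, 0.3256, 0.1834]
ee_rot: [0.001, 0.655, 0.756, 0.001]
contact_force: [1.2, 0.3, 0.2]
width: 0.0596
gripper_force: 0.0
```

Emit:
servo_tool([
  {"dp":[0,0,0],"delta_rot":[0,0,0],"fingers":0.7},
  {"dp":[0,0,0],"delta_rot":[0,0,0],"fingers":0.7},
  {"dp":[0,0,0],"delta_rot":[0,0,0],"fingers":0.7},
  {"dp":[0,0,0],"delta_rot":[0,0,0],"fingers":0.7},
])

```text
clock: 23.8
position: [0.4929, 0.3223, 0.1824]
ee_rot: [0.0, 0.655, 0.755, 0.0]
contact_force: [0.0, -0.9, -0.5]
width: 0.0601
gripper_force: 0.0
```

```bash
python3 - <<'E'
from h import *
i2,_=snap('scene'); reg=np.load('reg.npy')
for o in find('scene',i2,reg=reg)[1:]: print(*o)
go(.4930,.3242,.082,8.1)
E
```

```text
[365. 194.] [0.4066 0.1333] [0.052 0.055] 145.7 [ 17.  20. 101.]
[436. 224.] [0.3235 0.2817] [0.086 0.179] 92.9 [ 16.  68. 147.]
[386. 250.] [0.459  0.2769] [0.009 0.042] 10.1 [115.5  20.   86. ]
[415. 259.] [0.4215 0.3296] [0.015 0.049] 1.4 [146.  10. 194.]
[333. 260.] [0.5726 0.2302] [0.019 0.048] 156.6 [ 19. 193. 177.]
[389. 275.] [0.4925 0.3253] [0.028 0.031] 4.5 [ 19. 193. 175.]
[365. 293.] [0.5603 0.3274] [0.015 0.048] 76.1 [ 10. 174. 179.]
t 23.85 pos [0.493  0.3223 0.1823] yaw 8.1 tilt [-0.      0.0003] w 0.0599 j [0.46 0.32] F [0.1 0.  1. ]
 shift units [0.009 0.001 0.502]
 turn wz 0.0
 shift after turn [0.009 0.001 0.502]
```

Emit:
servo_tool([
  {"dp":[0.009,0.001,0.1],"delta_rot":[0,0,0],"fingers":0.52},
  {"dp":[0,0,0.16],"delta_rot":[0,0,0],"fingers":0.52},
  {"dp":[0,0,0.14],"delta_rot":[0,0,0],"fingers":0.52},
  {"dp":[0,0,0.1],"delta_rot":[0,0,0],"fingers":0.52},
  {"dp":[0,0,0],"delta_rot":[0,0,0],"fingers":0.45},
])

```text
clock: 24.35
position: [0.4931, 0.3242, 0.0807]
ee_rot: [-0.0, 0.655, 0.755, -0.001]
contact_force: [-1.2, -0.5, 1.0]
width: 0.0386
gripper_force: 0.0
```

Emit:
servo_tool([
  {"dp":[0,0,0],"delta_rot":[0,0,0],"fingers":0.25},
  {"dp":[0,0,0],"delta_rot":[0,0,0],"fingers":0.2},
  {"dp":[0,0,0],"delta_rot":[0,0,0],"fingers":0.2},
  {"dp":[0,0,0],"delta_rot":[0,0,0],"fingers":0.2},
])

```text
clock: 24.75
position: [0.4928, 0.3252, 0.0822]
ee_rot: [0.0, 0.655, 0.756, 0.0]
contact_force: [-0.2, -0.2, -0.4]
width: 0.027
gripper_force: 49.2
```

Emit:
servo_tool([
  {"dp":[0,0,-0.1],"delta_rot":[0,0,0],"fingers":0.2},
  {"dp":[0,0,-0.2],"delta_rot":[0,0,0],"fingers":0.2},
  {"dp":[0,0,-0.2],"delta_rot":[0,0,0],"fingers":0.2},
  {"dp":[0,0,-0.1],"delta_rot":[0,0,0],"fingers":0.2},
  {"dp":[-0.106,-0.0106,0],"delta_rot":[0,0,0],"fingers":0.2},
])

```text
clock: 25.25
position: [0.4956, 0.3066, 0.2062]
ee_rot: [0.001, 0.654, 0.757, 0.005]
contact_force: [0.3, -0.2, -1.3]
width: 0.0268
gripper_force: 49.5
```

Emit:
servo_tool([
  {"dp":[-0.212,-0.0212,0],"delta_rot":[0,0,0],"fingers":0.2},
  {"dp":[-0.212,-0.0212,0],"delta_rot":[0,0,0],"fingers":0.2},
  {"dp":[-0.212,-0.0212,0],"delta_rot":[0,0,0],"fingers":0.2},
  {"dp":[-0.212,-0.0212,0],"delta_rot":[0,0,0],"fingers":0.2},
  {"dp":[-0.212,-0.0212,0],"delta_rot":[0,0,0],"fingers":0.2},
])

```text
clock: 25.75
position: [0.5025, 0.0897, 0.2022]
ee_rot: [0.0, 0.655, 0.756, 0.0]
contact_force: [1.2, 0.8, -1.2]
width: 0.0267
gripper_force: 49.5
```

Emit:
servo_tool([
  {"dp":[-0.212,-0.0212,0],"delta_rot":[0,0,0],"fingers":0.2},
  {"dp":[-0.212,-0.0212,0],"delta_rot":[0,0,0],"fingers":0.2},
  {"dp":[-0.212,-0.0212,0],"delta_rot":[0,0,0],"fingers":0.2},
  {"dp":[-0.212,-0.0212,0],"delta_rot":[0,0,0],"fingers":0.2},
  {"dp":[-0.212,-0.0212,0],"delta_rot":[0,0,0],"fingers":0.2},
])

```text
clock: 26.25
position: [0.5118, -0.1233, 0.2022]
ee_rot: [0.0, 0.655, 0.756, 0.0]
contact_force: [0.5, 0.3, -1.0]
width: 0.0275
gripper_force: 49.5
```

Emit:
servo_tool([
  {"dp":[-0.212,-0.0212,0],"delta_rot":[0,0,0],"fingers":0.2},
  {"dp":[-0.212,-0.0212,0],"delta_rot":[0,0,0],"fingers":0.2},
  {"dp":[-0.212,-0.0212,0],"delta_rot":[0,0,0],"fingers":0.2},
  {"dp":[-0.106,-0.0106,0],"delta_rot":[0,0,0],"fingers":0.2},
  {"dp":[0,0,0],"delta_rot":[0,0,0],"fingers":0.2},
])

```text
clock: 26.75
position: [0.5187, -0.2734, 0.2018]
ee_rot: [0.001, 0.656, 0.755, -0.0]
contact_force: [0.1, 0.1, -0.6]
width: 0.027
gripper_force: 49.5
```

Emit:
servo_tool([
  {"dp":[0,0,0],"delta_rot":[0,0,0],"fingers":0.2},
  {"dp":[0,0,0],"delta_rot":[0,0,0],"fingers":0.2},
  {"dp":[0,0,0],"delta_rot":[0,0,0],"fingers":0.2},
])

```text
clock: 27.05
position: [0.5185, -0.2689, 0.202]
ee_rot: [-0.0, 0.654, 0.756, 0.0]
contact_force: [0.1, 1.6, -0.8]
width: 0.0269
gripper_force: 49.5
```

```bash
python3 - <<'E'
from h import *
go(.5179,-.2719,.102,8.1)
E
```

```text
t 27.05 pos [ 0.5185 -0.2689  0.202 ] yaw 8.29 tilt [ 0.0008 -0.0002] w 0.0269 j [-0.6  -0.74] F [ 0.1  1.6 -0.8]
 shift units [-0.015 -0.005  0.5  ]
 turn wz 0.03
 shift after turn [-0.014 -0.005  0.5  ]
```

Emit:
servo_tool([
  {"dp":[-0.014,-0.005,0.14],"delta_rot":[0,0,0],"fingers":0.2},
  {"dp":[0,0,0.15],"delta_rot":[0,0,0],"fingers":0.2},
  {"dp":[0,0,0.12],"delta_rot":[0,0,0],"fingers":0.2},
  {"dp":[0,0,0.09],"delta_rot":[0,0,0],"fingers":0.2},
  {"dp":[0,0,0],"delta_rot":[0,0,0],"fingers":0.2},
])

```text
clock: 27.55
position: [0.5173, -0.2718, 0.1001]
ee_rot: [-0.002, 0.654, 0.756, -0.0]
contact_force: [-0.8, 0.3, -1.1]
width: 0.027
gripper_force: 52.7
```

Emit:
servo_tool([
  {"dp":[0,0,0],"delta_rot":[0,0,0],"fingers":0.46},
  {"dp":[0,0,0],"delta_rot":[0,0,0],"fingers":0.46},
  {"dp":[0,0,-0.1],"delta_rot":[0,0,0],"fingers":0.46},
  {"dp":[0,0,-0.2],"delta_rot":[0,0,0],"fingers":0.46},
  {"dp":[0,0,-0.2],"delta_rot":[0,0,0],"fingers":0.5},
])

```text
clock: 28.05
position: [0.5179, -0.2732, 0.2038]
ee_rot: [0.0, 0.655, 0.756, 0.0]
contact_force: [1.3, -0.9, 0.6]
width: 0.0425
gripper_force: 0.0
```

Emit:
servo_tool([
  {"dp":[0.209,0.045,0.0075],"delta_rot":[0,0,0],"fingers":0.5},
  {"dp":[0.209,0.045,0.0075],"delta_rot":[0,0,0],"fingers":0.5},
  {"dp":[0.209,0.045,0.0075],"delta_rot":[0,0,0],"fingers":0.5},
  {"dp":[0.209,0.045,0.0075],"delta_rot":[0,0,0],"fingers":0.5},
  {"dp":[0.209,0.045,0.0075],"delta_rot":[0,0,0],"fingers":0.5},
])

```text
clock: 28.55
position: [0.533, -0.0587, 0.196]
ee_rot: [0.001, 0.655, 0.756, 0.001]
contact_force: [0.1, 0.7, 0.5]
width: 0.0429
gripper_force: 0.0
```

Emit:
servo_tool([
  {"dp":[0.209,0.045,0.0075],"delta_rot":[0,0,0],"fingers":0.5},
  {"dp":[0.209,0.045,0.0075],"delta_rot":[0,0,0],"fingers":0.5},
  {"dp":[0.209,0.045,0.0075],"delta_rot":[0,0,0],"fingers":0.5},
  {"dp":[0.209,0.045,0.0075],"delta_rot":[0,0,0],"fingers":0.5},
  {"dp":[0.209,0.045,0.0075],"delta_rot":[0,0,0],"fingers":0.5},
])

```text
clock: 29.05
position: [0.5477, 0.1549, 0.1885]
ee_rot: [0.001, 0.655, 0.756, 0.001]
contact_force: [0.3, -0.6, -0.2]
width: 0.0425
gripper_force: 0.0
```

Emit:
servo_tool([
  {"dp":[0.209,0.045,0.0075],"delta_rot":[0,0,0],"fingers":0.5},
  {"dp":[0.209,0.045,0.0075],"delta_rot":[0,0,0],"fingers":0.5},
  {"dp":[0.209,0.045,0.0075],"delta_rot":[0,0,0],"fingers":0.5},
  {"dp":[0.209,0.045,0.0075],"delta_rot":[0,0,0],"fingers":0.5},
  {"dp":[0,0,0],"delta_rot":[0,0,0.94],"fingers":0.5},
])

```text
clock: 29.55
position: [0.5596, 0.3293, 0.1823]
ee_rot: [-0.0, 0.689, 0.725, 0.003]
contact_force: [-0.5, -0.6, -0.2]
width: 0.0423
gripper_force: 0.0
```

Emit:
servo_tool([
  {"dp":[0,0,0],"delta_rot":[0,0,0.94],"fingers":0.5},
  {"dp":[0,0,0],"delta_rot":[0,0,0.94],"fingers":0.5},
  {"dp":[0,0,0],"delta_rot":[0,0,0.94],"fingers":0.5},
  {"dp":[0,0,0],"delta_rot":[0,0,0],"fingers":0.5},
  {"dp":[0,0,0],"delta_rot":[0,0,0],"fingers":0.5},
])

```text
clock: 30.05
position: [0.5594, 0.3238, 0.1819]
ee_rot: [0.0, 0.784, 0.621, 0.001]
contact_force: [0.8, 0.5, 0.5]
width: 0.0429
gripper_force: 0.0
```

Emit:
servo_tool([
  {"dp":[0,0,0],"delta_rot":[0,0,0],"fingers":0.5},
  {"dp":[0,0,0],"delta_rot":[0,0,0],"fingers":0.5},
])

```text
clock: 30.25
position: [0.5594, 0.3236, 0.1812]
ee_rot: [0.0, 0.784, 0.62, 0.0]
contact_force: [0.7, -0.0, 0.1]
width: 0.0428
gripper_force: 0.0
```

```bash
python3 - <<'E'
from h import *
i2,_=snap('scene','s3.png'); reg=np.load('reg.npy')
for o in find('scene',i2,reg=reg)[1:]: print(*o)
go(.5600,.3260,.081,-13.5)
cv2.imwrite('pics/s3.png',cv2.resize(i2[70:340,180:460],(800,771))[:600,:,::-1])
E
```

```text
[362. 193.] [0.4143 0.1254] [0.037 0.058] 42.0 [ 17.  21. 199.]
[414. 227.] [0.3716 0.275 ] [0.161 0.256] 121.5 [ 17.  47. 124.]
[428. 210.] [0.3128 0.2544] [0.032 0.053] 74.5 [ 11. 191. 138.]
[415. 259.] [0.4217 0.3296] [0.015 0.049] 1.4 [146.  10. 191.]
[332. 260.] [0.5726 0.2296] [0.016 0.043] 155.7 [ 19. 190.  83.]
[348. 263.] [0.5494 0.2547] [0.011 0.035] 171.4 [114.  19.  80.]
[365. 292.] [0.5595 0.3241] [0.015 0.055] 76.1 [ 10. 174. 175.]
t 30.3 pos [0.5594 0.3236 0.1811] yaw -13.32 tilt [0.0002 0.0002] w 0.0422 j [0.42 0.65] F [-0.  -0.3 -0.6]
 shift units [0.012 0.    0.5  ]
 turn wz 0.03
 shift after turn [0.013 0.    0.5  ]
```

View pics/s3.png

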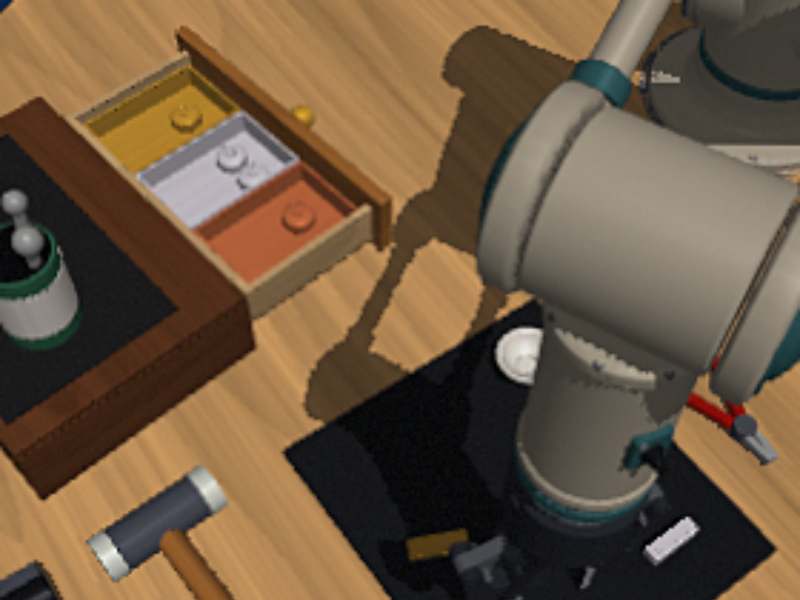

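The three trays hold brass 1, silver 2 and copper 1 buttons, all in the right trays. Next is the copper bar under the gripper.

Emit:
servo_tool([
  {"dp":[0.012,0,0.14],"delta_rot":[0,0,0.03],"fingers":0.5},
  {"dp":[0,0,0.14],"delta_rot":[0,0,0],"fingers":0.5},
  {"dp":[0,0,0.12],"delta_rot":[0,0,0],"fingers":0.45},
  {"dp":[0,0,0.088],"delta_rot":[0,0,0],"fingers":0.4},
  {"dp":[0,0,0],"delta_rot":[0,0,0],"fingers":0.3},
])

```text
clock: 30.8
position: [0.5598, 0.3258, 0.0818]
ee_rot: [-0.0, 0.785, 0.619, -0.001]
contact_force: [0.5, 0.3, -0.7]
width: 0.0254
gripper_force: 0.0
```

Emit:
servo_tool([
  {"dp":[0,0,0],"delta_rot":[0,0,0],"fingers":0.1},
  {"dp":[0,0,0],"delta_rot":[0,0,0],"fingers":0.05},
  {"dp":[0,0,0],"delta_rot":[0,0,0],"fingers":0.05},
  {"dp":[0,0,0],"delta_rot":[0,0,0],"fingers":0.05},
  {"dp":[0,0,0],"delta_rot":[0,0,0],"fingers":0.05},
])

```text
clock: 31.3
position: [0.5599, 0.326, 0.0835]
ee_rot: [0.0, 0.785, 0.619, 0.0]
contact_force: [-0.3, 0.2, -1.5]
width: 0.0123
gripper_force: 51.9
```

Emit:
servo_tool([
  {"dp":[0,0,-0.1],"delta_rot":[0,0,0],"fingers":0.05},
  {"dp":[0,0,-0.2],"delta_rot":[0,0,0],"fingers":0.05},
  {"dp":[0,0,-0.2],"delta_rot":[0,0,0],"fingers":0.05},
  {"dp":[0,0,-0.1],"delta_rot":[0,0,0],"fingers":0.05},
  {"dp":[0,0,0],"delta_rot":[0,0,-0.94],"fingers":0.05},
])

```text
clock: 31.8
position: [0.5617, 0.3268, 0.208]
ee_rot: [0.001, 0.755, 0.656, 0.004]
contact_force: [1.0, 0.4, -1.1]
width: 0.0123
gripper_force: 52.0
```

Emit:
servo_tool([
  {"dp":[0,0,0],"delta_rot":[0,0,-0.94],"fingers":0.05},
  {"dp":[0,0,0],"delta_rot":[0,0,-0.94],"fingers":0.05},
  {"dp":[0,0,0],"delta_rot":[0,0,-0.94],"fingers":0.05},
  {"dp":[-0.1,-0.02,0],"delta_rot":[0,0,0],"fingers":0.05},
  {"dp":[-0.205,-0.0394,0],"delta_rot":[0,0,0],"fingers":0.05},
])

```text
clock: 32.3
position: [0.5566, 0.2647, 0.2032]
ee_rot: [0.0, 0.655, 0.756, 0.001]
contact_force: [0.5, -1.4, -0.5]
width: 0.0123
gripper_force: 52.0
```

Emit:
servo_tool([
  {"dp":[-0.205,-0.0394,0],"delta_rot":[0,0,0],"fingers":0.05},
  {"dp":[-0.205,-0.0394,0],"delta_rot":[0,0,0],"fingers":0.05},
  {"dp":[-0.205,-0.0394,0],"delta_rot":[0,0,0],"fingers":0.05},
  {"dp":[-0.205,-0.0394,0],"delta_rot":[0,0,0],"fingers":0.05},
  {"dp":[-0.205,-0.0394,0],"delta_rot":[0,0,0],"fingers":0.05},
])

```text
clock: 32.8
position: [0.5452, 0.053, 0.2034]
ee_rot: [0.0, 0.656, 0.754, -0.0]
contact_force: [1.2, 0.7, -1.0]
width: 0.0122
gripper_force: 52.0
```

Emit:
servo_tool([
  {"dp":[-0.205,-0.0394,0],"delta_rot":[0,0,0],"fingers":0.05},
  {"dp":[-0.205,-0.0394,0],"delta_rot":[0,0,0],"fingers":0.05},
  {"dp":[-0.205,-0.0394,0],"delta_rot":[0,0,0],"fingers":0.05},
  {"dp":[-0.105,-0.02,0],"delta_rot":[0,0,0],"fingers":0.05},
  {"dp":[0,0,0],"delta_rot":[0,0,0],"fingers":0.05},
])

```text
clock: 33.3
position: [0.5382, -0.0946, 0.2034]
ee_rot: [0.001, 0.658, 0.753, -0.001]
contact_force: [0.1, 1.2, -0.6]
width: 0.0124
gripper_force: 52.0
```

Emit:
servo_tool([
  {"dp":[0,0,0],"delta_rot":[0,0,0],"fingers":0.05},
  {"dp":[0,0,0],"delta_rot":[0,0,0],"fingers":0.05},
  {"dp":[0,0,0],"delta_rot":[0,0,0],"fingers":0.05},
])

```text
clock: 33.6
position: [0.5388, -0.09, 0.2033]
ee_rot: [-0.0, 0.655, 0.755, 0.0]
contact_force: [-0.2, -0.4, -0.5]
width: 0.012
gripper_force: 52.0
```

```bash
python3 - <<'E'
from h import *
go(.5398,-.091,.1025,8.1)
E
```

```text
t 33.6 pos [ 0.5388 -0.09    0.2033] yaw 8.09 tilt [ 0.0004 -0.0001] w 0.012 j [-0.29 -0.43] F [-0.2 -0.4 -0.5]
 shift units [-0.006  0.004  0.504]
 turn wz -0.0
 shift after turn [-0.006  0.004  0.504]
```

Emit:
servo_tool([
  {"dp":[-0.006,0.004,0.14],"delta_rot":[0,0,0],"fingers":0.05},
  {"dp":[0,0,0.15],"delta_rot":[0,0,0],"fingers":0.05},
  {"dp":[0,0,0.12],"delta_rot":[0,0,0],"fingers":0.05},
  {"dp":[0,0,0.095],"delta_rot":[0,0,0],"fingers":0.05},
  {"dp":[0,0,0],"delta_rot":[0,0,0],"fingers":0.05},
])

```text
clock: 34.1
position: [0.5382, -0.0905, 0.0999]
ee_rot: [-0.003, 0.655, 0.755, -0.001]
contact_force: [-0.1, 0.7, -1.0]
width: 0.0125
gripper_force: 51.9
```

Emit:
servo_tool([
  {"dp":[0,0,0],"delta_rot":[0,0,0],"fingers":0.28},
  {"dp":[0,0,0],"delta_rot":[0,0,0],"fingers":0.28},
  {"dp":[0,0,-0.1],"delta_rot":[0,0,0],"fingers":0.28},
  {"dp":[0,0,-0.2],"delta_rot":[0,0,0],"fingers":0.28},
  {"dp":[0,0,-0.2],"delta_rot":[0,0,0],"fingers":0.5},
])

```text
clock: 34.6
position: [0.5399, -0.092, 0.2044]
ee_rot: [0.0, 0.656, 0.755, 0.0]
contact_force: [1.1, -0.3, 0.3]
width: 0.0374
gripper_force: 0.0
```

Emit:
servo_tool([
  {"dp":[0.195,0.048,0.0125],"delta_rot":[0,0,0],"fingers":0.5},
  {"dp":[0.195,0.048,0.0125],"delta_rot":[0,0,0],"fingers":0.5},
  {"dp":[0.195,0.048,0.0125],"delta_rot":[0,0,0],"fingers":0.5},
  {"dp":[0.195,0.048,0.0125],"delta_rot":[0,0,0],"fingers":0.5},
  {"dp":[0.195,0.048,0.0125],"delta_rot":[0,0,0],"fingers":0.5},
])

```text
clock: 35.1
position: [0.5608, 0.1094, 0.1916]
ee_rot: [0.001, 0.656, 0.755, 0.001]
contact_force: [1.2, -0.3, -0.1]
width: 0.0427
gripper_force: 0.0
```

Emit:
servo_tool([
  {"dp":[0.195,0.048,0.0125],"delta_rot":[0,0,0],"fingers":0.5},
  {"dp":[0.195,0.048,0.0125],"delta_rot":[0,0,0],"fingers":0.5},
  {"dp":[0.195,0.048,0.0125],"delta_rot":[0,0,0],"fingers":0.5},
  {"dp":[0,0,0],"delta_rot":[0,0,-0.924],"fingers":0.5},
  {"dp":[0,0,0],"delta_rot":[0,0,-0.924],"fingers":0.5},
])

```text
clock: 35.6
position: [0.5727, 0.2295, 0.1838]
ee_rot: [0.001, 0.581, 0.814, 0.001]
contact_force: [0.3, -0.9, -0.2]
width: 0.0427
gripper_force: 0.0
```

Emit:
servo_tool([
  {"dp":[0,0,0],"delta_rot":[0,0,-0.924],"fingers":0.5},
  {"dp":[0,0,0],"delta_rot":[0,0,-0.924],"fingers":0.5},
  {"dp":[0,0,0],"delta_rot":[0,0,-0.924],"fingers":0.5},
  {"dp":[0,0,0],"delta_rot":[0,0,-0.924],"fingers":0.5},
  {"dp":[0,0,0],"delta_rot":[0,0,-0.924],"fingers":0.5},
])

```text
clock: 36.1
position: [0.5729, 0.2278, 0.1841]
ee_rot: [0.001, 0.38, 0.925, 0.001]
contact_force: [-0.1, 0.2, 0.5]
width: 0.0427
gripper_force: 0.0
```

Emit:
servo_tool([
  {"dp":[0,0,0],"delta_rot":[0,0,-0.924],"fingers":0.5},
  {"dp":[0,0,0],"delta_rot":[0,0,-0.924],"fingers":0.5},
  {"dp":[0,0,0],"delta_rot":[0,0,-0.924],"fingers":0.5},
  {"dp":[0,0,0],"delta_rot":[0,0,-0.924],"fingers":0.5},
  {"dp":[0,0,0],"delta_rot":[0,0,0],"fingers":0.5},
])

```text
clock: 36.6
position: [0.5728, 0.2278, 0.1839]
ee_rot: [0.001, 0.206, 0.979, 0.001]
contact_force: [-0.1, -0.3, -0.6]
width: 0.0425
gripper_force: 0.0
```

Emit:
servo_tool([
  {"dp":[0,0,0],"delta_rot":[0,0,0],"fingers":0.5},
  {"dp":[0,0,0],"delta_rot":[0,0,0],"fingers":0.5},
])

```text
clock: 36.8
position: [0.5725, 0.2277, 0.183]
ee_rot: [0.0, 0.206, 0.978, 0.0]
contact_force: [0.2, 0.5, 0.3]
width: 0.0428
gripper_force: 0.0
```

```bash
python3 - <<'E'
from h import *
i2,_=snap('scene'); reg=np.load('reg.npy')
for o in find('scene',i2,reg=reg)[1:]: print(*o)
go(.5722,.2290,.0835,66.4)
E
```

```text
[355. 194.] [0.4362 0.1253] [0.073 0.119] 0.8 [ 18.  42. 111.]
[342. 239.] [0.5249 0.1993] [0.017 0.033] 75.4 [120.  12. 140.]
[345. 248.] [0.5332 0.2231] [0.007 0.02 ] 145.6 [116.  14. 111.]
[415. 259.] [0.4215 0.3296] [0.015 0.049] 1.4 [146.  10. 196.]
[333. 260.] [0.5726 0.2302] [0.019 0.048] 156.6 [ 19.  193.  177.5]
t 36.85 pos [0.5725 0.2276 0.1828] yaw 66.2 tilt [-0.0006  0.0005] w 0.043 j [ 0.27 -0.89] F [-0.6 -0.1 -0.6]
 shift units [0.004 0.006 0.496]
 turn wz -0.03
 shift after turn [0.004 0.006 0.496]
```

Emit:
servo_tool([
  {"dp":[0.004,0.006,0.14],"delta_rot":[0,0,-0.03],"fingers":0.5},
  {"dp":[0,0,0.14],"delta_rot":[0,0,0],"fingers":0.5},
  {"dp":[0,0,0.12],"delta_rot":[0,0,0],"fingers":0.45},
  {"dp":[0,0,0.095],"delta_rot":[0,0,0],"fingers":0.4},
  {"dp":[0,0,0],"delta_rot":[0,0,0],"fingers":0.3},
])

```text
clock: 37.35
position: [0.5719, 0.2289, 0.0818]
ee_rot: [-0.001, 0.205, 0.979, -0.0]
contact_force: [-0.0, -0.1, 0.0]
width: 0.0261
gripper_force: 0.0
```

Emit:
servo_tool([
  {"dp":[0,0,0],"delta_rot":[0,0,0],"fingers":0.1},
  {"dp":[0,0,0],"delta_rot":[0,0,0],"fingers":0.05},
  {"dp":[0,0,0],"delta_rot":[0,0,0],"fingers":0.05},
  {"dp":[0,0,0],"delta_rot":[0,0,0],"fingers":0.05},
  {"dp":[0,0,0],"delta_rot":[0,0,0],"fingers":0.05},
])

```text
clock: 37.85
position: [0.5722, 0.229, 0.0836]
ee_rot: [0.0, 0.204, 0.979, 0.0]
contact_force: [0.2, -0.2, -0.2]
width: 0.0124
gripper_force: 51.9
```

Emit:
servo_tool([
  {"dp":[0,0,-0.1],"delta_rot":[0,0,0],"fingers":0.05},
  {"dp":[0,0,-0.2],"delta_rot":[0,0,0],"fingers":0.05},
  {"dp":[0,0,-0.2],"delta_rot":[0,0,0],"fingers":0.05},
  {"dp":[0,0,-0.1],"delta_rot":[0,0,0],"fingers":0.05},
  {"dp":[0,0,0],"delta_rot":[0,0,0.925],"fingers":0.05},
])

```text
clock: 38.35
position: [0.574, 0.2295, 0.2078]
ee_rot: [0.004, 0.25, 0.968, 0.002]
contact_force: [0.7, -0.3, -0.9]
width: 0.0124
gripper_force: 52.0
```

Emit:
servo_tool([
  {"dp":[0,0,0],"delta_rot":[0,0,0.925],"fingers":0.05},
  {"dp":[0,0,0],"delta_rot":[0,0,0.925],"fingers":0.05},
  {"dp":[0,0,0],"delta_rot":[0,0,0.925],"fingers":0.05},
  {"dp":[0,0,0],"delta_rot":[0,0,0.925],"fingers":0.05},
  {"dp":[0,0,0],"delta_rot":[0,0,0.925],"fingers":0.05},
])

```text
clock: 38.85
position: [0.572, 0.2289, 0.2034]
ee_rot: [-0.0, 0.466, 0.885, 0.0]
contact_force: [0.0, -0.7, -1.0]
width: 0.0122
gripper_force: 52.0
```

Emit:
servo_tool([
  {"dp":[0,0,0],"delta_rot":[0,0,0.925],"fingers":0.05},
  {"dp":[0,0,0],"delta_rot":[0,0,0.925],"fingers":0.05},
  {"dp":[0,0,0],"delta_rot":[0,0,0.925],"fingers":0.05},
  {"dp":[0,0,0],"delta_rot":[0,0,0.925],"fingers":0.05},
  {"dp":[0,0,0],"delta_rot":[0,0,0.925],"fingers":0.05},
])

```text
clock: 39.35
position: [0.572, 0.2289, 0.2033]
ee_rot: [-0.0, 0.657, 0.754, -0.0]
contact_force: [-0.2, 0.7, -1.4]
width: 0.0123
gripper_force: 52.0
```

Emit:
servo_tool([
  {"dp":[-0.1,-0.016,0],"delta_rot":[0,0,0],"fingers":0.05},
  {"dp":[-0.2035,-0.0323,0],"delta_rot":[0,0,0],"fingers":0.05},
  {"dp":[-0.2035,-0.0323,0],"delta_rot":[0,0,0],"fingers":0.05},
  {"dp":[-0.2035,-0.0323,0],"delta_rot":[0,0,0],"fingers":0.05},
  {"dp":[-0.2035,-0.0323,0],"delta_rot":[0,0,0],"fingers":0.05},
])

```text
clock: 39.85
position: [0.5689, 0.0425, 0.2034]
ee_rot: [0.0, 0.655, 0.756, 0.0]
contact_force: [1.7, -0.2, -0.2]
width: 0.0125
gripper_force: 52.0
```

Emit:
servo_tool([
  {"dp":[-0.2035,-0.0323,0],"delta_rot":[0,0,0],"fingers":0.05},
  {"dp":[-0.2035,-0.0323,0],"delta_rot":[0,0,0],"fingers":0.05},
  {"dp":[-0.2035,-0.0323,0],"delta_rot":[0,0,0],"fingers":0.05},
  {"dp":[-0.2035,-0.0323,0],"delta_rot":[0,0,0],"fingers":0.05},
  {"dp":[-0.2035,-0.0323,0],"delta_rot":[0,0,0],"fingers":0.05},
])

```text
clock: 40.35
position: [0.5657, -0.1637, 0.2035]
ee_rot: [0.0, 0.655, 0.755, 0.0]
contact_force: [1.0, 0.8, -0.6]
width: 0.0122
gripper_force: 52.0
```

Emit:
servo_tool([
  {"dp":[-0.2035,-0.0323,0],"delta_rot":[0,0,0],"fingers":0.05},
  {"dp":[-0.2035,-0.0323,0],"delta_rot":[0,0,0],"fingers":0.05},
  {"dp":[-0.1035,-0.016,0],"delta_rot":[0,0,0],"fingers":0.05},
  {"dp":[0,0,0],"delta_rot":[0,0,0],"fingers":0.05},
  {"dp":[0,0,0],"delta_rot":[0,0,0],"fingers":0.05},
])

```text
clock: 40.85
position: [0.5642, -0.2649, 0.203]
ee_rot: [-0.001, 0.656, 0.755, 0.0]
contact_force: [-0.5, 0.4, -1.4]
width: 0.0119
gripper_force: 52.0
```

Emit:
servo_tool([
  {"dp":[0,0,0],"delta_rot":[0,0,0],"fingers":0.05},
  {"dp":[0,0,0],"delta_rot":[0,0,0],"fingers":0.05},
])

```text
clock: 41.05
position: [0.5646, -0.2638, 0.2034]
ee_rot: [-0.0, 0.655, 0.756, 0.0]
contact_force: [0.0, 0.4, -0.3]
width: 0.0122
gripper_force: 52.0
```

```bash
python3 - <<'E'
from h import *
go(.5644,-.2653,.1015,8.1)
E
```

```text
t 41.05 pos [ 0.5646 -0.2638  0.2034] yaw 8.23 tilt [ 0.0008 -0.0001] w 0.0122 j [-0.55 -0.69] F [ 0.   0.4 -0.3]
 shift units [-0.008 -0.002  0.509]
 turn wz 0.02
 shift after turn [-0.007 -0.002  0.509]
```

Emit:
servo_tool([
  {"dp":[-0.007,-0.002,0.14],"delta_rot":[0,0,0],"fingers":0.05},
  {"dp":[0,0,0.15],"delta_rot":[0,0,0],"fingers":0.05},
  {"dp":[0,0,0.12],"delta_rot":[0,0,0],"fingers":0.05},
  {"dp":[0,0,0.1],"delta_rot":[0,0,0],"fingers":0.05},
  {"dp":[0,0,0],"delta_rot":[0,0,0],"fingers":0.05},
])

```text
clock: 41.55
position: [0.564, -0.2653, 0.0996]
ee_rot: [-0.002, 0.655, 0.756, -0.0]
contact_force: [-0.0, 0.7, -0.4]
width: 0.0121
gripper_force: 52.0
```

Emit:
servo_tool([
  {"dp":[0,0,0],"delta_rot":[0,0,0],"fingers":0.28},
  {"dp":[0,0,0],"delta_rot":[0,0,0],"fingers":0.28},
  {"dp":[0,0,-0.1],"delta_rot":[0,0,0],"fingers":0.28},
  {"dp":[0,0,-0.2],"delta_rot":[0,0,0],"fingers":0.28},
  {"dp":[0,0,-0.2],"delta_rot":[0,0,0],"fingers":0.5},
])

```text
clock: 42.05
position: [0.5641, -0.2665, 0.2028]
ee_rot: [-0.0, 0.655, 0.756, 0.0]
contact_force: [0.3, -0.8, 1.0]
width: 0.0375
gripper_force: 0.0
```

Emit:
servo_tool([
  {"dp":[0.203,-0.0195,0.0065],"delta_rot":[0,0,0],"fingers":0.5},
  {"dp":[0.203,-0.0195,0.0065],"delta_rot":[0,0,0],"fingers":0.5},
  {"dp":[0.203,-0.0195,0.0065],"delta_rot":[0,0,0],"fingers":0.5},
  {"dp":[0.203,-0.0195,0.0065],"delta_rot":[0,0,0],"fingers":0.5},
  {"dp":[0.203,-0.0195,0.0065],"delta_rot":[0,0,0],"fingers":0.5},
])

```text
clock: 42.55
position: [0.516, -0.0672, 0.1961]
ee_rot: [0.001, 0.655, 0.755, 0.001]
contact_force: [0.6, -0.4, 0.7]
width: 0.0427
gripper_force: 0.0
```

Emit:
servo_tool([
  {"dp":[0.203,-0.0195,0.0065],"delta_rot":[0,0,0],"fingers":0.5},
  {"dp":[0.203,-0.0195,0.0065],"delta_rot":[0,0,0],"fingers":0.5},
  {"dp":[0.203,-0.0195,0.0065],"delta_rot":[0,0,0],"fingers":0.5},
  {"dp":[0.203,-0.0195,0.0065],"delta_rot":[0,0,0],"fingers":0.5},
  {"dp":[0.203,-0.0195,0.0065],"delta_rot":[0,0,0],"fingers":0.5},
])

```text
clock: 43.05
position: [0.4679, 0.1312, 0.1896]
ee_rot: [0.001, 0.655, 0.755, 0.001]
contact_force: [0.6, 0.5, -0.1]
width: 0.0424
gripper_force: 0.0
```

Emit:
servo_tool([
  {"dp":[0.203,-0.0195,0.0065],"delta_rot":[0,0,0],"fingers":0.5},
  {"dp":[0.203,-0.0195,0.0065],"delta_rot":[0,0,0],"fingers":0.5},
  {"dp":[0.203,-0.0195,0.0065],"delta_rot":[0,0,0],"fingers":0.5},
  {"dp":[0.203,-0.0195,0.0065],"delta_rot":[0,0,0],"fingers":0.5},
  {"dp":[0.203,-0.0195,0.0065],"delta_rot":[0,0,0],"fingers":0.5},
])

```text
clock: 43.55
position: [0.4198, 0.3295, 0.1831]
ee_rot: [0.0, 0.655, 0.756, 0.001]
contact_force: [0.5, -0.6, 0.4]
width: 0.0426
gripper_force: 0.0
```

Emit:
servo_tool([
  {"dp":[0,0,0],"delta_rot":[0,0,-0.976],"fingers":0.5},
  {"dp":[0,0,0],"delta_rot":[0,0,-0.976],"fingers":0.5},
  {"dp":[0,0,0],"delta_rot":[0,0,-0.976],"fingers":0.5},
  {"dp":[0,0,0],"delta_rot":[0,0,-0.976],"fingers":0.5},
  {"dp":[0,0,0],"delta_rot":[0,0,-0.976],"fingers":0.5},
])

```text
clock: 44.05
position: [0.4203, 0.328, 0.183]
ee_rot: [0.0, 0.451, 0.892, 0.001]
contact_force: [-0.3, -0.3, 0.2]
width: 0.0423
gripper_force: 0.0
```

Emit:
servo_tool([
  {"dp":[0,0,0],"delta_rot":[0,0,-0.976],"fingers":0.5},
  {"dp":[0,0,0],"delta_rot":[0,0,-0.976],"fingers":0.5},
  {"dp":[0,0,0],"delta_rot":[0,0,-0.976],"fingers":0.5},
  {"dp":[0,0,0],"delta_rot":[0,0,-0.976],"fingers":0.5},
  {"dp":[0,0,0],"delta_rot":[0,0,-0.976],"fingers":0.5},
])

```text
clock: 44.55
position: [0.4204, 0.3279, 0.183]
ee_rot: [0.001, 0.222, 0.975, 0.001]
contact_force: [-0.5, -0.5, 0.5]
width: 0.0425
gripper_force: 0.0
```

Emit:
servo_tool([
  {"dp":[0,0,0],"delta_rot":[0,0,-0.976],"fingers":0.5},
  {"dp":[0,0,0],"delta_rot":[0,0,-0.976],"fingers":0.5},
  {"dp":[0,0,0],"delta_rot":[0,0,-0.976],"fingers":0.5},
  {"dp":[0,0,0],"delta_rot":[0,0,-0.976],"fingers":0.5},
  {"dp":[0,0,0],"delta_rot":[0,0,-0.976],"fingers":0.5},
])

```text
clock: 45.05
position: [0.4204, 0.3279, 0.1831]
ee_rot: [0.001, -0.02, 1.0, 0.001]
contact_force: [-1.6, 0.1, -0.6]
width: 0.0426
gripper_force: 0.0
```

Emit:
servo_tool([
  {"dp":[0,0,0],"delta_rot":[0,0,0],"fingers":0.5},
  {"dp":[0,0,0],"delta_rot":[0,0,0],"fingers":0.5},
  {"dp":[0,0,0],"delta_rot":[0,0,0],"fingers":0.5},
])

```text
clock: 45.35
position: [0.4204, 0.3278, 0.1823]
ee_rot: [0.0, -0.017, 1.0, 0.0]
contact_force: [0.3, -0.9, 0.3]
width: 0.0429
gripper_force: 0.0
```

```bash
python3 - <<'E'
from h import *
i2,_=snap('scene'); reg=np.load('reg.npy')
for o in find('scene',i2,reg=reg)[1:]: print(*o)
go(.4210,.3285,.0835,92)
E
```

```text
[364. 194.] [0.4087 0.1322] [0.054 0.054] 2.6 [17. 20. 99.]
[428. 231.] [0.3474 0.2976] [0.027 0.049] 92.4 [ 16. 135. 184.]
[462. 235.] [0.2914 0.3473] [0.023 0.045] 90.3 [110.  28.  97.]
[451. 236.] [0.3151 0.3361] [0.012 0.02 ] 35.2 [ 16. 134. 168.]
[451. 252.] [0.3331 0.3568] [0.027 0.053] 0.7 [ 16. 134. 181.]
[415. 259.] [0.4217 0.3296] [0.015 0.049] 1.4 [146.  10. 199.]
t 45.4 pos [0.4203 0.3277 0.1821] yaw 91.96 tilt [-0.0005  0.0003] w 0.043 j [ 0.53 -1.07] F [-0.3 -0.5 -0.3]
 shift units [-0.003  0.004  0.493]
 turn wz -0.01
 shift after turn [-0.004  0.004  0.493]
```

Emit:
servo_tool([
  {"dp":[-0.003,0.004,0.14],"delta_rot":[0,0,0],"fingers":0.5},
  {"dp":[0,0,0.14],"delta_rot":[0,0,0],"fingers":0.5},
  {"dp":[0,0,0.12],"delta_rot":[0,0,0],"fingers":0.45},
  {"dp":[0,0,0.093],"delta_rot":[0,0,0],"fingers":0.4},
  {"dp":[0,0,0],"delta_rot":[0,0,0],"fingers":0.3},
])

```text
clock: 45.9
position: [0.4205, 0.3283, 0.0817]
ee_rot: [-0.001, -0.017, 1.0, -0.001]
contact_force: [0.3, -0.3, -0.2]
width: 0.0257
gripper_force: 0.0
```

Emit:
servo_tool([
  {"dp":[0,0,0],"delta_rot":[0,0,0],"fingers":0.1},
  {"dp":[0,0,0],"delta_rot":[0,0,0],"fingers":0.05},
  {"dp":[0,0,0],"delta_rot":[0,0,0],"fingers":0.05},
  {"dp":[0,0,0],"delta_rot":[0,0,0],"fingers":0.05},
  {"dp":[0,0,0],"delta_rot":[0,0,0],"fingers":0.05},
])

```text
clock: 46.4
position: [0.4209, 0.3285, 0.0835]
ee_rot: [0.0, -0.018, 1.0, 0.0]
contact_force: [0.5, 0.0, -0.5]
width: 0.0123
gripper_force: 51.8
```

Emit:
servo_tool([
  {"dp":[0,0,-0.1],"delta_rot":[0,0,0],"fingers":0.05},
  {"dp":[0,0,-0.2],"delta_rot":[0,0,0],"fingers":0.05},
  {"dp":[0,0,-0.2],"delta_rot":[0,0,0],"fingers":0.05},
  {"dp":[0,0,-0.1],"delta_rot":[0,0,0],"fingers":0.05},
])

```text
clock: 46.8
position: [0.422, 0.3292, 0.2067]
ee_rot: [0.002, -0.018, 1.0, 0.001]
contact_force: [-0.4, 0.2, 0.3]
width: 0.0122
gripper_force: 51.9
```

Emit:
servo_tool([
  {"dp":[0,0,0],"delta_rot":[0,0,0.976],"fingers":0.05},
  {"dp":[0,0,0],"delta_rot":[0,0,0.976],"fingers":0.05},
  {"dp":[0,0,0],"delta_rot":[0,0,0.976],"fingers":0.05},
  {"dp":[0,0,0],"delta_rot":[0,0,0.976],"fingers":0.05},
  {"dp":[0,0,0],"delta_rot":[0,0,0.976],"fingers":0.05},
])

```text
clock: 47.3
position: [0.4207, 0.3284, 0.2033]
ee_rot: [0.0, 0.227, 0.974, 0.0]
contact_force: [-0.6, -0.5, 0.4]
width: 0.0122
gripper_force: 51.9
```

Emit:
servo_tool([
  {"dp":[0,0,0],"delta_rot":[0,0,0.976],"fingers":0.05},
  {"dp":[0,0,0],"delta_rot":[0,0,0.976],"fingers":0.05},
  {"dp":[0,0,0],"delta_rot":[0,0,0.976],"fingers":0.05},
  {"dp":[0,0,0],"delta_rot":[0,0,0.976],"fingers":0.05},
  {"dp":[0,0,0],"delta_rot":[0,0,0.976],"fingers":0.05},
])

```text
clock: 47.8
position: [0.4207, 0.3284, 0.2033]
ee_rot: [-0.0, 0.455, 0.89, 0.0]
contact_force: [0.0, -0.1, -0.5]
width: 0.012
gripper_force: 51.9
```

Emit:
servo_tool([
  {"dp":[0,0,0],"delta_rot":[0,0,0.976],"fingers":0.05},
  {"dp":[0,0,0],"delta_rot":[0,0,0.976],"fingers":0.05},
  {"dp":[0,0,0],"delta_rot":[0,0,0.976],"fingers":0.05},
  {"dp":[0,0,0],"delta_rot":[0,0,0.976],"fingers":0.05},
  {"dp":[0,0,0],"delta_rot":[0,0,0.976],"fingers":0.05},
])

```text
clock: 48.3
position: [0.4207, 0.3284, 0.2033]
ee_rot: [-0.0, 0.657, 0.754, -0.0]
contact_force: [0.4, -0.1, -0.1]
width: 0.0121
gripper_force: 51.9
```

Emit:
servo_tool([
  {"dp":[-0.1,0.011,0],"delta_rot":[0,0,0],"fingers":0.05},
  {"dp":[-0.2,0.0224,0],"delta_rot":[0,0,0],"fingers":0.05},
  {"dp":[-0.2,0.0224,0],"delta_rot":[0,0,0],"fingers":0.05},
  {"dp":[-0.2,0.0224,0],"delta_rot":[0,0,0],"fingers":0.05},
  {"dp":[-0.2,0.0224,0],"delta_rot":[0,0,0],"fingers":0.05},
])

```text
clock: 48.8
position: [0.4663, 0.1518, 0.2034]
ee_rot: [0.0, 0.655, 0.756, 0.0]
contact_force: [1.2, 1.1, -2.0]
width: 0.0124
gripper_force: 51.9
```

Emit:
servo_tool([
  {"dp":[-0.2,0.0224,0],"delta_rot":[0,0,0],"fingers":0.05},
  {"dp":[-0.2,0.0224,0],"delta_rot":[0,0,0],"fingers":0.05},
  {"dp":[-0.2,0.0224,0],"delta_rot":[0,0,0],"fingers":0.05},
  {"dp":[-0.2,0.0224,0],"delta_rot":[0,0,0],"fingers":0.05},
  {"dp":[-0.2,0.0224,0],"delta_rot":[0,0,0],"fingers":0.05},
])

```text
clock: 49.3
position: [0.5168, -0.0433, 0.2034]
ee_rot: [0.0, 0.655, 0.755, 0.0]
contact_force: [0.7, 0.1, -0.7]
width: 0.0123
gripper_force: 51.9
```

Emit:
servo_tool([
  {"dp":[-0.2,0.0224,0],"delta_rot":[0,0,0],"fingers":0.05},
  {"dp":[-0.2,0.0224,0],"delta_rot":[0,0,0],"fingers":0.05},
  {"dp":[-0.2,0.0224,0],"delta_rot":[0,0,0],"fingers":0.05},
  {"dp":[-0.1,0.011,0],"delta_rot":[0,0,0],"fingers":0.05},
  {"dp":[0,0,0],"delta_rot":[0,0,0],"fingers":0.05},
])

```text
clock: 49.8
position: [0.5527, -0.1806, 0.203]
ee_rot: [0.001, 0.656, 0.754, -0.0]
contact_force: [-0.4, -0.2, -0.5]
width: 0.0122
gripper_force: 51.9
```

Emit:
servo_tool([
  {"dp":[0,0,0],"delta_rot":[0,0,0],"fingers":0.05},
  {"dp":[0,0,0],"delta_rot":[0,0,0],"fingers":0.05},
  {"dp":[0,0,0],"delta_rot":[0,0,0],"fingers":0.05},
])

```text
clock: 50.1
position: [0.5516, -0.1765, 0.2032]
ee_rot: [-0.0, 0.655, 0.756, 0.0]
contact_force: [1.0, 0.0, -0.2]
width: 0.0125
gripper_force: 51.9
```

```bash
python3 - <<'E'
from h import *
go(.552,-.1782,.1015,8.1)
E
```

```text
t 50.1 pos [ 0.5516 -0.1765  0.2032] yaw 8.22 tilt [ 0.0008 -0.0004] w 0.0125 j [-0.43 -0.57] F [ 1.   0.  -0.2]
 shift units [-0.009  0.001  0.509]
 turn wz 0.02
 shift after turn [-0.009  0.001  0.509]
```

Emit:
servo_tool([
  {"dp":[-0.009,0.001,0.14],"delta_rot":[0,0,0],"fingers":0.05},
  {"dp":[0,0,0.15],"delta_rot":[0,0,0],"fingers":0.05},
  {"dp":[0,0,0.12],"delta_rot":[0,0,0],"fingers":0.05},
  {"dp":[0,0,0.1],"delta_rot":[0,0,0],"fingers":0.05},
  {"dp":[0,0,0],"delta_rot":[0,0,0],"fingers":0.05},
])

```text
clock: 50.6
position: [0.5517, -0.1784, 0.0996]
ee_rot: [-0.002, 0.655, 0.756, -0.0]
contact_force: [-0.6, 0.5, -1.1]
width: 0.0124
gripper_force: 51.9
```

Emit:
servo_tool([
  {"dp":[0,0,0],"delta_rot":[0,0,0],"fingers":0.28},
  {"dp":[0,0,0],"delta_rot":[0,0,0],"fingers":0.28},
  {"dp":[0,0,-0.1],"delta_rot":[0,0,0],"fingers":0.28},
  {"dp":[0,0,-0.2],"delta_rot":[0,0,0],"fingers":0.28},
  {"dp":[0,0,-0.2],"delta_rot":[0,0,0],"fingers":0.1},
])

```text
clock: 51.1
position: [0.5522, -0.1795, 0.203]
ee_rot: [-0.0, 0.655, 0.756, 0.0]
contact_force: [1.5, -0.2, -0.3]
width: 0.0108
gripper_force: 0.0
```

Emit:
servo_tool([
  {"dp":[0,-0.182,0],"delta_rot":[0,0,0],"fingers":0},
  {"dp":[0,-0.182,0],"delta_rot":[0,0,0],"fingers":0},
  {"dp":[0,-0.182,0],"delta_rot":[0,0,0],"fingers":0},
  {"dp":[0,-0.182,0],"delta_rot":[0,0,0],"fingers":0},
  {"dp":[0,-0.182,0],"delta_rot":[0,0,0],"fingers":0},
])

```text
clock: 51.6
position: [0.3711, -0.2055, 0.2024]
ee_rot: [0.001, 0.655, 0.756, -0.0]
contact_force: [-0.0, -1.1, -0.9]
width: 0.0001
gripper_force: 0.0
```

Emit:
servo_tool([
  {"dp":[0,0,0],"delta_rot":[0,0,0],"fingers":0},
  {"dp":[0,0,0],"delta_rot":[0,0,0],"fingers":0},
  {"dp":[0,0,0],"delta_rot":[0,0,0],"fingers":0},
  {"dp":[0,0,0],"delta_rot":[0,0,0],"fingers":0},
])

```text
clock: 52.0
position: [0.3735, -0.2058, 0.2016]
ee_rot: [0.001, 0.655, 0.756, 0.0]
contact_force: [0.5, -0.2, 0.6]
width: -0.0002
gripper_force: 0.0
```

```bash
python3 - <<'E'
from h import *
i2,_=snap('scene')
cv2.imwrite('pics/s4.png',cv2.resize(i2[70:340,180:460],(620,598))[:,:,::-1])
go(.3715,-.2038,.103,8.1)
E
```

```text
t 52.05 pos [ 0.3734 -0.2056  0.2014] yaw 8.18 tilt [-0.0004  0.0007] w -0.0 j [-0.67 -0.81] F [ 0.3  0.7 -0.3]
 shift units [ 0.011 -0.008  0.492]
 turn wz 0.01
 shift after turn [ 0.01  -0.008  0.492]
```

View pics/s4.png

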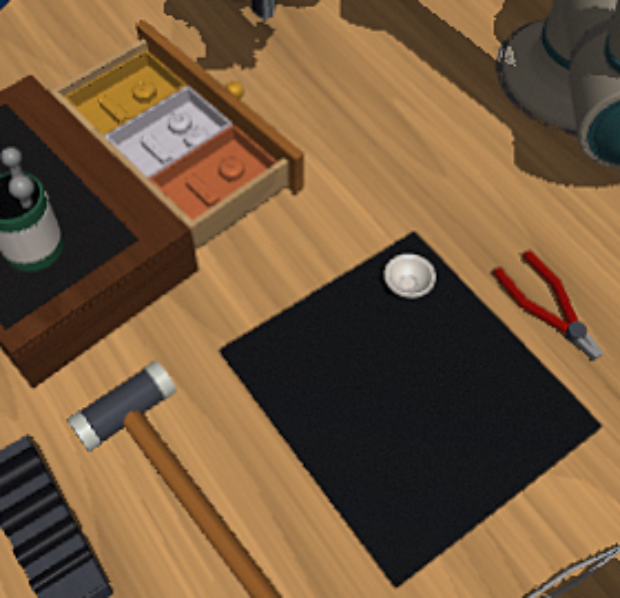

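All seven pieces lie in their own trays and the slate holds only the dish. Now I lower the shut fingers before the knob and push.

Emit:
servo_tool([
  {"dp":[0.01,-0.008,0.14],"delta_rot":[0,0,0],"fingers":0},
  {"dp":[0,0,0.14],"delta_rot":[0,0,0],"fingers":0},
  {"dp":[0,0,0.12],"delta_rot":[0,0,0],"fingers":0},
  {"dp":[0,0,0.09],"delta_rot":[0,0,0],"fingers":0},
  {"dp":[0,0,0],"delta_rot":[0,0,0],"fingers":0},
])

```text
clock: 52.55
position: [0.3698, -0.2027, 0.1011]
ee_rot: [-0.003, 0.655, 0.756, -0.0]
contact_force: [-0.7, 0.6, 0.4]
width: 0.0001
gripper_force: 0.0
```

Emit:
servo_tool([
  {"dp":[0,0.05,0],"delta_rot":[0,0,0],"fingers":0},
  {"dp":[0,0.05,0],"delta_rot":[0,0,0],"fingers":0},
  {"dp":[0,0.04,0],"delta_rot":[0,0,0],"fingers":0},
  {"dp":[0,0.04,0],"delta_rot":[0,0,0],"fingers":0},
  {"dp":[0,0.05,0],"delta_rot":[0,0,0],"fingers":0},
])

```text
clock: 53.05
position: [0.4161, -0.1972, 0.1036]
ee_rot: [-0.0, 0.655, 0.756, -0.001]
contact_force: [-2.4, -0.9, 1.5]
width: 0.0
gripper_force: 1.4
```

Emit:
servo_tool([
  {"dp":[0,0.05,0],"delta_rot":[0,0,0],"fingers":0},
  {"dp":[0,0.06,0],"delta_rot":[0,0,0],"fingers":0},
  {"dp":[0,0.06,0],"delta_rot":[0,0,0],"fingers":0},
  {"dp":[0,0.06,0],"delta_rot":[0,0,0],"fingers":0},
  {"dp":[0,0.06,0],"delta_rot":[0,0,0],"fingers":0},
])

```text
clock: 53.55
position: [0.4744, -0.1888, 0.1031]
ee_rot: [-0.0, 0.655, 0.755, 0.0]
contact_force: [-2.5, -1.8, 2.2]
width: 0.0001
gripper_force: 1.4
```

Emit:
servo_tool([
  {"dp":[0,0.06,0],"delta_rot":[0,0,0],"fingers":0},
  {"dp":[0,0.06,0],"delta_rot":[0,0,0],"fingers":0},
  {"dp":[0,0.05,0],"delta_rot":[0,0,0],"fingers":0},
  {"dp":[0,0.05,0],"delta_rot":[0,0,0],"fingers":0},
  {"dp":[0,0.04,0],"delta_rot":[0,0,0],"fingers":0},
])

```text
clock: 54.05
position: [0.5259, -0.1816, 0.1031]
ee_rot: [0.0, 0.655, 0.755, 0.0]
contact_force: [-1.3, -2.3, 1.1]
width: -0.0006
gripper_force: 1.3
```

```bash
python3 - <<'E'
from h import *
go(.6095-.0585*.99,-.170-.0585*.141,.103,8.1)
i2,_=snap('scene')
cv2.imwrite('pics/s5.png',cv2.resize(i2[40:260,90:340],(600,528))[:,:,::-1])
E
```

```text
t 54.05 pos [ 0.5259 -0.1816  0.1031] yaw 8.13 tilt [-0.0001  0.0004] w -0.0006 j [-0.46 -0.6 ] F [-1.3 -2.3  1.1]
 shift units [-0.002  0.13   0.001]
 turn wz 0.01
 shift after turn [-0.001  0.13   0.001]
```

View pics/s5.png

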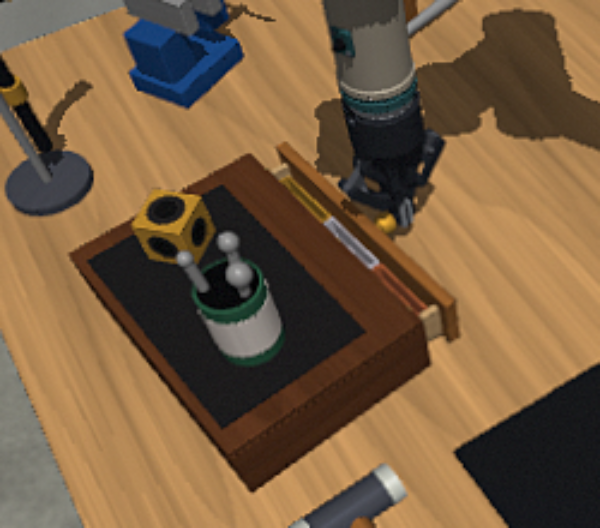

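The drawer is going in straight and still has about 25 mm to go. I push on in small steps until the force rises.

Emit:
servo_tool([
  {"dp":[0,0.04,0],"delta_rot":[0,0,0],"fingers":0},
  {"dp":[0,0.03,0],"delta_rot":[0,0,0],"fingers":0},
  {"dp":[0,0.02,0],"delta_rot":[0,0,0],"fingers":0},
  {"dp":[0,0.015,0],"delta_rot":[0,0,0],"fingers":0},
])

```text
clock: 54.5
position: [0.5457, -0.1785, 0.103]
ee_rot: [-0.0, 0.655, 0.755, 0.0]
contact_force: [-1.8, -0.3, 0.3]
width: -0.0001
gripper_force: 1.1
```

Emit:
servo_tool([
  {"dp":[0,0.01,0],"delta_rot":[0,0,0],"fingers":0},
  {"dp":[0,0.01,0],"delta_rot":[0,0,0],"fingers":0},
  {"dp":[0,0,0],"delta_rot":[0,0,0],"fingers":0},
])

```text
clock: 54.8
position: [0.5498, -0.1781, 0.1031]
ee_rot: [0.0, 0.655, 0.755, 0.0]
contact_force: [-0.5, 0.3, -0.7]
width: -0.0
gripper_force: 0.5
```

Emit:
servo_tool([
  {"dp":[0,0.01,0],"delta_rot":[0,0,0],"fingers":0},
  {"dp":[0,0.01,0],"delta_rot":[0,0,0],"fingers":0},
  {"dp":[0,0,0],"delta_rot":[0,0,0],"fingers":0},
])

```text
clock: 55.1
position: [0.5541, -0.1776, 0.1032]
ee_rot: [0.0, 0.655, 0.755, 0.0]
contact_force: [-0.9, 0.2, 0.2]
width: -0.0002
gripper_force: 0.4
```

Emit:
servo_tool([
  {"dp":[0,0.01,0],"delta_rot":[0,0,0],"fingers":0},
  {"dp":[0,0.01,0],"delta_rot":[0,0,0],"fingers":0},
  {"dp":[0,0,0],"delta_rot":[0,0,0],"fingers":0},
])

```text
clock: 55.4
position: [0.5549, -0.1775, 0.1033]
ee_rot: [-0.002, 0.655, 0.756, -0.002]
contact_force: [-8.7, -3.3, 5.2]
width: -0.0001
gripper_force: 4.7
```

Emit:
servo_tool([
  {"dp":[0,0.01,0],"delta_rot":[0,0,0],"fingers":0},
  {"dp":[0,0.01,0],"delta_rot":[0,0,0],"fingers":0},
  {"dp":[0,0,0],"delta_rot":[0,0,0],"fingers":0},
])

```text
clock: 55.7
position: [0.5555, -0.1774, 0.1033]
ee_rot: [-0.005, 0.654, 0.756, -0.005]
contact_force: [-18.1, -5.7, 10.3]
width: -0.0
gripper_force: 9.1
```

```bash
python3 - <<'E'
from h import *
go(.6095-.0585*.99,-.170-.0585*.141,.103,8.1)
i2,_=snap('scene')
cv2.imwrite('pics/s6.png',cv2.resize(i2[40:260,90:340],(600,528))[:,:,::-1])
E
```

```text
t 55.7 pos [ 0.5555 -0.1774  0.1033] yaw 8.28 tilt [ 0.001  -0.0141] w -0.0 j [-0.42 -0.56] F [-18.1  -5.7  10.3]
 shift units [-0.001 -0.02   0.002]
 turn wz 0.03
 shift after turn [-0.002 -0.02   0.001]
```

View pics/s6.png

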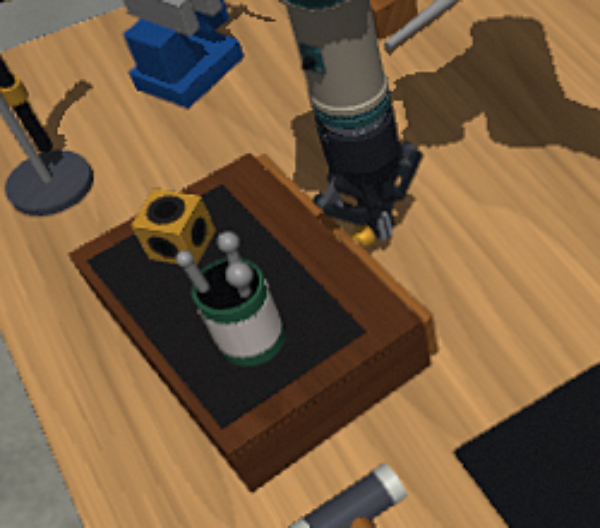

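The panel sits flush against the case and the force rose to about 20 N, so the drawer is home. I back off and raise clear.

Emit:
servo_tool([
  {"dp":[0,-0.05,0],"delta_rot":[0,0,0],"fingers":0},
  {"dp":[0,-0.15,0],"delta_rot":[0,0,0],"fingers":0},
  {"dp":[0,-0.15,0],"delta_rot":[0,0,0],"fingers":0},
  {"dp":[0,0,-0.2],"delta_rot":[0,0,0],"fingers":0},
  {"dp":[0,0,-0.2],"delta_rot":[0,0,0],"fingers":0},
])

```text
clock: 56.25
position: [0.4912, -0.1861, 0.1832]
ee_rot: [-0.001, 0.656, 0.755, 0.0]
contact_force: [1.6, -1.1, 0.8]
width: 0.0003
gripper_force: 0.0
```

Emit:
servo_tool([
  {"dp":[0,-0.15,-0.1],"delta_rot":[0,0,0],"fingers":0},
  {"dp":[0,-0.15,0],"delta_rot":[0,0,0],"fingers":0},
  {"dp":[0,0,0],"delta_rot":[0,0,0],"fingers":0},
  {"dp":[0,0,0],"delta_rot":[0,0,0],"fingers":0},
  {"dp":[0,0,0],"delta_rot":[0,0,0],"fingers":0},
])

```text
clock: 56.75
position: [0.434, -0.1952, 0.2034]
ee_rot: [0.001, 0.655, 0.755, 0.001]
contact_force: [-0.2, 0.1, -0.7]
width: -0.0001
gripper_force: 0.0
```

```bash
python3 - <<'E'
from h import *
i2,_=snap('scene','s7.png'); S=np.load('scene0.npz')['im']
d=np.abs(i2.astype(int)-S).max(2)[100:260,80:290]; print('case area changed px',(d>60).sum())
hsv=cv2.cvtColor(i2,cv2.COLOR_RGB2HSV); w=hsv[128:149,233:251]; m=(w[...,0]>14)&(w[...,0]<30)&(w[...,1]>120)&(w[...,2]>110); v,u=np.nonzero(m); print('knob',u.mean()+233,v.mean()+128)
h0=cv2.cvtColor(S,cv2.COLOR_RGB2HSV)[128:149,233:251]; m=(h0[...,0]>14)&(h0[...,0]<30)&(h0[...,1]>120)&(h0[...,2]>110); v,u=np.nonzero(m); print('knob0',u.mean()+233,v.mean()+128)
E
```

```text
case area changed px 257
knob 242.6950354609929 135.97872340425533
knob0 242.62765957446808 135.93971631205673
```

View pics/s7.png

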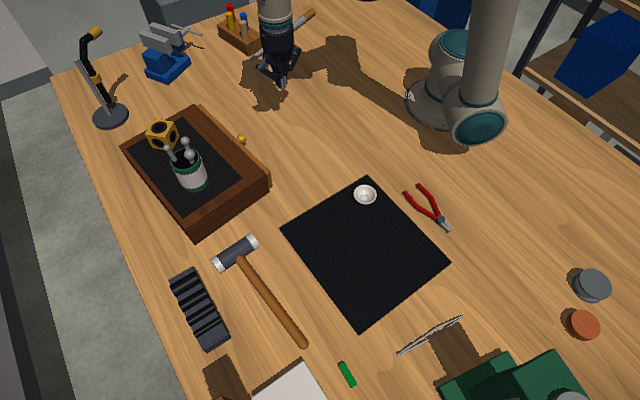

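The knob is back at its starting pixel (242.7,136.0), the slate is clear, and the dish and tools look unmoved. Handing in.

```bash
python3 -c "
from rig import manip
print(manip.sign_off())"
```

```text
the job is handed in; nothing more can be done
None
```

The job is done and handed in: all seven pieces on the slate are in the trays of their own metal, the drawer is pushed fully home, and the tools and dish look unmoved.

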